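Sort the leftovers of a welding job into their trays

ROBOT

A 6-joint arm with a two-finger parallel gripper is mounted at the origin on the work surface. World frame = base frame: x ahead of the robot, y to its left, z up, the work surface at z = 0. Lengths are in mm, angles in rad, forces in N, time in s.
With the tool pointing down it reaches from about 275 to 750 mm from the base axis. Payload 10.2 kg.
Tool frame: the origin (TCP) lies midway between the tips of the shut fingers; the grasp point (between the pads) lies 19 mm behind it (ctrl.hold_point_z is the distance from the TCP to the grasp point, in mm); z points along the fingers, y is the direction in which the jaws open and shut (so a half turn about z gives the same grasp; the last joint's range is limited). The gripper opens to 85 mm and grips with 20 to 120 N. Pads are 22 mm wide; open, the fingers measure 114 mm over their backs; the gripper's body (76 mm by 85 mm) begins 54 mm behind the grasp point. The pads swing forward as they close: fully open they stand 13 mm farther back than shut.
Start: joints at [-1.447, 0.313, 1.498, -0, 1.331, -0.223], TCP at [178.43, -493.755, 231.294] pointing down, gripper open.
Joint ranges: [-2.94, 2.94], [-0.97, 2.17], [0.19, 2.56], [-1.23, 4.37], [0.02, 3.11], [-2.88, 2.88]. Speed limits (rad/s): [2.39, 2.39, 3.01, 3.14, 3.14, 3.14].

INTERFACE

Orientations are given as a unit quaternion [w, x, y, z].
In Python, from rig import ctrl, capture, get_calibration, ticket, search_frame, outline_of gives the robot as it stands. The module is installed in compiled form; this text tells all that it offers.
- The arm moves only by the tool servo_tool, never from a script. Its argument "motion" is a list of rows, each an object with "dr": the turn, a rotation vector about the tool's x, y, z in units of 10 degrees (1.0 is 10 degrees), a list of three; "delta_pos": the shift along the tool's x, y, z in units of 50 mm (1.0 is 50 mm), a list of three; "hand": the opening, from 0 (shut) to 1 (fully open). In form: [{"dr": [ax, ay, az], "delta_pos": [x, y, z], "hand": hand}, ...]. A call has 1 to 20 rows; each row shifts and turns the pose as measured when the row begins, along the tool's axes as they then stand; what a row does not reach is not made up. A row lasts 1/8 s, in which the tool goes at most 62.5 mm and 10.7 degrees, less where a joint would pass 70% of its speed; a pose out of reach is approached as far as the arm can. A call is refused whole if a number of a shift passes 1 or a number of a turn 1, either way. A call with a gripper value outside its range is refused whole. The fingers move at their own pace and stop on an object; "squeeze" is the grip in N (left out, the last holds). Time passes only in rows, so rows that do not move let the fingers close. It gives the time, the measured TCP pose, the force and the opening at its end, in the units of the state.
- ctrl.sense(): the state, without advancing time (a new reading comes with each control period).
- capture(name): name is "scene" or "top" or "wrist"; returns (picture, depth): 384x512x3 uint8, red, green, blue; 384x512 float32, mm along the optical axis (not along the pixel's ray), 0 where there is no reading.
- get_calibration(name): a dict with "camera_matrix" (3x3 intrinsics, pixels), "T" (4x4, takes a point from camera to world coordinates). Camera axes: x right, y down, z forward; pixel columns grow to the right and rows downward; lengths in mm; the calibration is good to about 2 mm. The wrist camera is an equidistant fisheye: a pixel r from the principal point sees the ray r / f radians off the axis. A picture is of the moment at which its call begins: read the wrist's pose just before it. get_calibration takes no time and is no camera call; for the wrist camera it gives the pose at the moment of the call.
- ticket.finish_job(): hands the job in, once; it reports no verdict.
Trained networks look in the newest picture that a camera, given by its name, has taken for a name from the list of things; names that differ only in an ending like _2 or _b are one class to them, and where a whole thing is asked for, a point or a joint stands for the part that bears it (a point fixed in the world has none). Each returns a list of dicts, best first, with "score" (0 to 1); they miss things now and then, are a little off and sometimes report something else, mostly with a low value. They report only what shows in the picture. A call takes as long as a camera call. They do not tell look-alikes from the thing itself.
- search_frame(camera, label): "bbox" ([left, top, right, bottom] in pixels, round what is visible of it).
- outline_of(camera, label): "pixels" (384x512 bool, what is visible of it) and "bbox" ([left, top, right, bottom] in pixels, round what is visible of it).
The state is a dict: "time_s": time; "joints": joint angles; "dq": joint speeds; "tau": joint torques, N m; "eef_pos": TCP position; "ee_rot": TCP orientation; "force": force on the tool from outside, world axes, zero at the start; "wrist_torque": the same for the moment, N m; "grip_width": opening from 0.0 (shut) to 1.0 (fully open).
Only numpy, scipy, OpenCV 4.12 (cv2) and the standard library are available. Lean on these libraries where they do the work, as an engineer would, in place of code of your own. Each camera call takes 0.05 s, during which the arm holds its last target.

TASK

Clear up after the welding job: stand both copper gas nozzles in the red tray and both bare-metal pipe stubs in the blue tray, upright as they stand now (nozzles wide end down), and lay the green flat lug in the yellow tray. Everything must rest flat on its tray's floor; set things down gently rather than dropping or throwing them, and leave the white magnetic square where it lies.

Things in the scene. Friction and masses are not known exactly. Their poses are not given: they have to be found in the camera images.
- nozzle_long_c (a point): long copper-coloured gas nozzle standing upright on its wide end, 85 mm tall, 30 mm diameter up to 63 mm from its foot, then tapering to a 20 mm tip with a dark mouth; thin brass band near the foot. About 100 g. Point: on its axis, half-way up (42.5 mm above its foot); z up along its axis
- nozzle_short_c (a point): short copper-coloured gas nozzle, like the long one but 60 mm tall, 30 mm diameter up to 38 mm from its foot, then tapering to a 20 mm tip. About 100 g. Point: on its axis, half-way up (30 mm above its foot); z up along its axis
- stub_wide_c (a point): wide bare-metal (silver-grey) pipe stub standing on end, 42 mm outer diameter, wall 4 mm, 50 mm tall. About 190 g. Point: on its axis, half-way up (25 mm above its foot); z along its axis
- stub_slim_c (a point): slim bare-metal (silver-grey) pipe stub standing on end, 32 mm outer diameter, wall 4 mm, 70 mm tall. About 160 g. Point: on its axis, half-way up (35 mm above its foot); z along its axis
- lug_c (a point): green-painted flat-bar lug lying flat, 80 mm long (its x axis) x 32 mm wide (y) x 14 mm thick (z), with a 14 mm hole through it 24 mm from the centre towards +x. About 240 g. Point: its centre, half-way up (7 mm above its underside)
- tray_red: red open plastic tray fixed to the bench (it cannot shift), 118 x 178 mm outside, 110 x 170 mm inside, walls 4 mm thick and 24 mm high, floor 4 mm thick. Origin: centre of its underside, on the bench; x axis along its short side, y along its long side, z up
- tray_blue: blue open plastic tray fixed to the bench (it cannot shift), 118 x 178 mm outside, 110 x 170 mm inside, walls 4 mm thick and 24 mm high, floor 4 mm thick. Origin: centre of its underside, on the bench; x axis along its short side, y along its long side, z up
- tray_yellow: yellow open plastic tray fixed to the bench (it cannot shift), 118 x 178 mm outside, 110 x 170 mm inside, walls 4 mm thick and 24 mm high, floor 4 mm thick. Origin: centre of its underside, on the bench; x axis along its short side, y along its long side, z up
- magnet: white magnetic welding square with a black web, a loose low triangle about 56 x 56 mm, 14 mm thick, lying among the things to sort; to be left alone. Origin: about the middle of its underside, z up
Things that resemble listed ones, but are neither listed nor needed, are in the scene too. Leave any purple or turquoise look-alike of the part that bears nozzle_short_c alone. What is shaped like the part that bears stub_wide_c but purple is not meant.

How it is judged:
By the outcome, as a careful person would: the job done as asked, in the order asked, and still so for the second after the job is handed in, with the robot touching nothing.
It also fails if it takes over 120 s, if anything falls off the work surface, if the arm or the gripper's body presses on something with over 40 N, if the wrist force passes 120 N, or if a joint passes its speed limit or range.

## Working session

There is one attempt and no reset: what is moved stays moved. The work goes in short steps, Python scripts to look and compute and a tool call to move; the robot and the scene stay as the last step left them, time stands still between calls to the robot, and variables do not carry over. Pictures are saved under pics/ and viewed, and the job is handed in when it is done.

Besides the shell and the picture viewer there is one more tool, called after "Emit:" in YAML: its name, and indented under it one key for each argument. servo_tool: Moves the arm, as the interface text tells. Its arguments: {"type":"object","properties":{"motion":{"type":"array"},"squeeze":{"type":"number"}},"required":["motion"]}

```bash
mkdir -p pics; python3 - <<'E'
from rig import ctrl, capture, get_calibration
import cv2,numpy as np
for n in("scene","top"):
    p,d=capture(n); cv2.imwrite(f"pics/{n}0.png",cv2.resize(p[:,:,::-1],(800,600)))
    np.savez(f"{n}0.npz",p=p,d=d)
    c=get_calibration(n);print(n,np.round(c["camera_matrix"],1).tolist(),np.round(c["T"],3).tolist())
print(ctrl.sense(),ctrl.hold_point_z)
E
```

```text
scene [[435.5, 0.0, 251.6], [0.0, 435.5, 195.2], [0.0, 0.0, 1.0]] [[-0.331, 0.562, -0.758, 1262.878], [0.943, 0.184, -0.275, 306.605], [-0.015, -0.806, -0.591, 673.23], [0.0, 0.0, 0.0, 1.0]]
top [[499.6, 0.0, 261.2], [0.0, 499.6, 188.2], [0.0, 0.0, 1.0]] [[0.008, -0.997, 0.079, 351.937], [-1.0, -0.006, 0.017, -11.654], [-0.017, -0.079, -0.997, 1467.255], [0.0, 0.0, 0.0, 1.0]]
{'time_s': 0.1, 'joints': array([-1.44739201e+00,  3.13357652e-01,  1.49834568e+00, -1.41429159e-06,
        1.33097762e+00, -2.23425467e-01]), 'dq': array([ 0.00052086, -0.00041973, -0.00258509,  0.00102134, -0.00089063,
        0.00111743]), 'tau': array([ 3.72190814e-03, -4.12895358e+01, -2.60140926e+01, -1.14879945e-04,
        2.99938241e-03, -2.34907480e-07]), 'eef_pos': array([ 178.40492247, -493.52427207,  230.81673005]), 'ee_rot': array([-5.43504633e-04,  9.85001107e-01,  1.72547162e-01,  2.65159858e-05]), 'force': array([-0.68845177,  0.17491525,  0.17636203]), 'wrist_torque': array([ 0.05895842, -0.02582387,  0.03134689]), 'grip_width': 1.0012296111878278} 18.700000000000003
```

View pics/scene0.png

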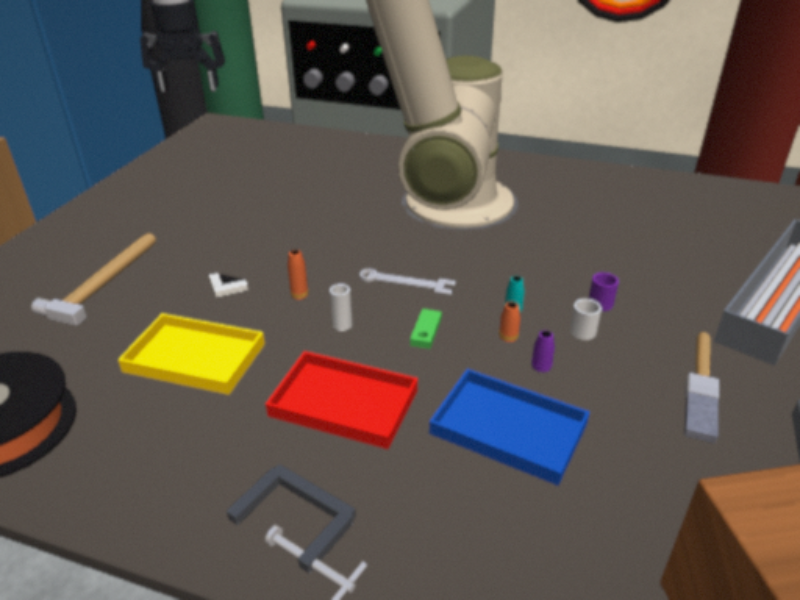

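View pics/top0.png

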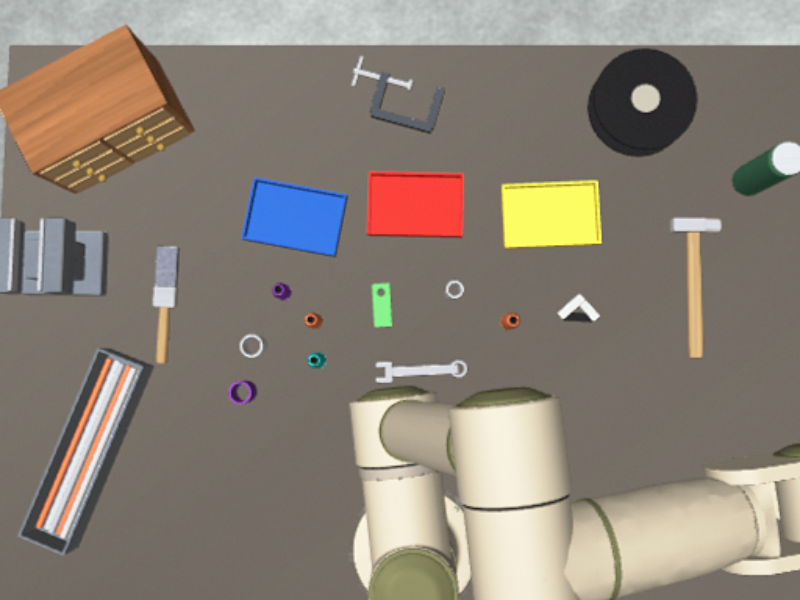

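The top view (800x600) shows blue tray at about (295,217), red (416,204), yellow (551,214), long nozzle (511,320), short copper nozzle (313,320), slim stub (455,289), wide grey stub (251,346) and lug (382,305) with its hole towards the trays. The look-alikes are purple and turquoise nozzles at (282,291) and (317,360), and a purple stub at (242,392). The scene view agrees. Next I'll measure positions.

```bash
cat > h.py <<'E'
import numpy as np,cv2
from rig import *
def world(cam,d,mask):
    c=get_calibration(cam);K=c["camera_matrix"];T=np.array(c["T"])
    v,u=np.nonzero(mask&(d>0));z=d[v,u]
    P=np.stack([(u-K[0][2])*z/K[0][0],(v-K[1][2])*z/K[1][1],z],1)
    return P@T[:3,:3].T+T[:3,3]
E
python3 - <<'E'
from h import *
H=dict(nozzle_long_c=85,nozzle_short_c=60,stub_wide_c=50,stub_slim_c=70,lug_c=14,tray_red=24,tray_blue=24,tray_yellow=24,magnet=14)
for cam in("top","scene"):
  p,d=capture(cam)
  for n in H:
    for r in outline_of(cam,n)[:3]:
        m=r["pixels"]
        if m.sum()<5: continue
        W=world(cam,d,m); col=np.median(p[m],0)
        h=H[n]; top=W[(W[:,2]>h-8)&(W[:,2]<h+12)] if 'tray' not in n else W
        s=''
        if len(top)>4:
            rc=cv2.minAreaRect(top[:,:2].astype(np.float32)); s=[np.round(rc[0],1).tolist(),np.round(rc[1],1).tolist(),round(rc[2],1)]
        print(cam,n,round(r["score"],2),r["bbox"],col,m.sum(),"z95",np.round(np.percentile(W[:,2],[5,50,95])),s)
E
```

```text
top nozzle_long_c 0.47 [156.5, 110.8, 222.0, 164.7] [ 58. 123. 233.] 2556 z95 [-2.  4. 24.] 
top nozzle_long_c 0.46 [320.2, 199.9, 332.4, 211.8] [151.5  87.   59.5] 114 z95 [ 9. 77. 89.] [[418.0, -173.1], [19.9, 21.9], 0.6]
top nozzle_short_c 0.68 [192.9, 226.1, 209.1, 236.9] [ 44. 106. 102.] 105 z95 [ 2. 50. 62.] [[343.4, 181.6], [20.4, 18.7], 26.8]
top nozzle_short_c 0.42 [177.0, 181.4, 187.4, 195.2] [74. 43. 91.] 105 z95 [ 8. 50. 63.] [[470.2, 248.0], [19.6, 20.1], 83.7]
top stub_wide_c 0.59 [146.8, 246.3, 165.5, 258.4] [74.5 41.5 83. ] 128 z95 [ 4. 38. 52.] [[283.4, 315.1], [38.7, 38.1], 80.8]
top stub_slim_c 0.41 [288.1, 179.2, 294.6, 191.8] [161.5 161.  162. ] 56 z95 [ 9. 64. 72.] [[471.2, -71.6], [25.1, 28.3], 64.2]
top lug_c 0.58 [240.3, 183.7, 251.6, 208.0] [137. 243. 141.] 278 z95 [ 7. 13. 18.] [[446.4, 62.9], [79.1, 32.0], 4.0]
top lug_c 0.21 [286.4, 181.3, 294.5, 193.6] [169.5 171.5 170.5] 86 z95 [ 4. 63. 73.] [[472.2, -68.8], [21.4, 27.9], 51.9]
top tray_red 0.84 [235.4, 109.2, 294.5, 151.8] [252.  66.  59.] 2494 z95 [-2.  4. 24.] [[637.2, 1.5], [178.5, 119.6], 89.1]
top
[... 1340 characters left out ...]
3918 z95 [ 1.  4. 23.] [[626.7, -4.1], [194.2, 149.1], 89.0]
scene tray_blue 0.8 [273.6, 237.7, 376.3, 312.6] [ 30.  90. 194.] 4463 z95 [ 1.  4. 23.] [[600.1, 228.3], [191.4, 151.7], 79.8]
scene tray_yellow 0.68 [75.9, 201.5, 169.9, 255.9] [235.5 223.5   8. ] 3166 z95 [ 1.  5. 23.] [[608.1, -264.2], [150.1, 206.1], 2.6]
scene tray_yellow 0.17 [134.5, 175.3, 158.3, 191.5] [189.  183.  175.5] 270 z95 [ 1. 11. 14.] [[428.1, -308.6], [86.1, 54.7], 42.7]
scene magnet 0.64 [135.3, 177.1, 160.2, 190.1] [189. 182. 175.] 273 z95 [-0. 11. 14.] [[436.5, -300.1], [62.0, 54.7], 41.2]
scene magnet 0.54 [208.8, 183.2, 225.1, 210.5] [164. 160. 156.] 348 z95 [ 6. 43. 68.] [[482.9, -67.0], [17.5, 31.4], 16.1]
```

```bash
python3 - <<'E'
from h import *
G=dict(nozzle_long=(420,-172,85),nozzle_short=(408,186,60),stub_wide=(370,298,50),stub_slim=(473,-69,70),lug=(448,64,14),purpN=(472,249,60),turqN=(345,182,60))
for cam in("top","scene"):
  z=np.load(f"{cam}0.npz");d=z["d"];W=world(cam,d,np.ones_like(d,bool))
  for n,(x,y,h) in G.items():
    R=60 if n=="lug" else 30
    near=W[(np.hypot(W[:,0]-x,W[:,1]-y)<R)&(W[:,2]>h-7)&(W[:,2]<h+6)]
    if len(near)<5: print(n,"none");continue
    rc=cv2.minAreaRect(near[:,:2].astype(np.float32))
    print(cam,n,len(near),np.round(rc[0],1),np.round(rc[1],1),round(rc[2],1),"mid",np.round((near.min(0)+near.max(0))/2,1),'ztop',round(np.percentile(near[:,2],80),1))
  for n,(x,y) in dict(red=(635,0),blue=(612,231),yel=(618,-256)).items():
    near=W[(np.abs(W[:,0]-x)<110)&(np.abs(W[:,1]-y)<115)&(W[:,2]>18)&(W[:,2]<28)]
    rc=cv2.minAreaRect(near[:,:2].astype(np.float32));print(cam,n,len(near),np.round(rc[0],1),np.round(rc[1],1),round(rc[2],1))
E
```

```text
top nozzle_long 53 [ 418.  -173.1] [19.7 22.3] 0.5 mid [ 418.  -173.1   83.9] ztop 85.7
top nozzle_short 43 [416.7 186.8] [20.1 20.1] 0.2 mid [416.7 186.8  59.4] ztop 61.3
top stub_wide 68 [369.2 297.2] [40.  40.2] 49.0 mid [369.4 297.6  49.1] ztop 51.6
top stub_slim 46 [472.7 -70.9] [28.2 28.3] 89.4 mid [472.8 -70.9  69.2] ztop 70.8
top lug 273 [450.3  51.8] [83.8 96.6] 75.5 mid [453.5  55.   13.4] ztop 16.5
top purpN 49 [470.4 248. ] [20.1 19.7] 42.6 mid [470.3 247.7  58.6] ztop 61.3
top turqN 52 [343.4 180.6] [19.7 20.1] 0.5 mid [343.4 180.5  59. ] ztop 60.8
top red 284 [637.7   1.7] [178.2 120.3] 89.3
top blue 287 [612.4 229.6] [179.8 118.7] 79.4
top yel 312 [ 619.4 -252.6] [119.  179.4] 3.0
scene nozzle_long 46 [ 423.5 -170.4] [19.3 20.6] 1.8 mid [ 423.4 -170.5   82.2] ztop 84.7
scene nozzle_short 51 [420.2 191. ] [20.6 19. ] 11.9 mid [420.2 191.2  57.4] ztop 59.6
scene stub_wide 104 [372.3 299.6] [41.7 40.7] 18.2 mid [372.6 299.9  47.3] ztop 49.0
scene stub_slim 73 [475.5 -68.4] [31.6 29.3] 22.8 mid [476.2 -68.3  66.7] ztop 69.3
scene lug 289 [451.3  65. ] [83.4 32.7] 3.8 mid [451.3  65.3  11.6] ztop 13.8
scene purpN 62 [475.1 252.1] [20.2 20.8] 78.5 mid [475.7 251.4  57.4] ztop 60.0
scene turqN 45 [348.9 184.4] [18.6 20.8] 24.0 mid [349.1 184.3  56.9] ztop 59.3
scene red 667 [640.    2.9] [179.5 122.1] 88.8
scene blue 736 [614.4 230.7] [179.6 123.1] 80.1
scene yel 590 [ 620.6 -251. ] [124.3 182.6] 2.2
```

Emit:
servo_tool:
  motion:
    - {"dr":[0,0,1],"delta_pos":[0,0,0],"hand":0.8}
    - {"dr":[0,0,1],"delta_pos":[0,0,0],"hand":0.8}
    - {"dr":[0,0,0],"delta_pos":[0.5,-0.6,0],"hand":0.8}
    - {"dr":[0,0,0],"delta_pos":[0.5,-0.6,0],"hand":0.8}
    - {"dr":[0,0,0],"delta_pos":[0,0,0],"hand":0.8}
  squeeze: 40

```text
time_s: 1.72
eef_pos: [230.2, -433.1, 231.1]
ee_rot: [0.0, 1.0, -0.008, 0.0]
force: [0.4, -0.3, 1.2]
grip_width: 0.801
```

```bash
cat >> h.py <<'E'
from scipy.spatial.transform import Rotation as Rn
def go(x,y,z,yaw=0):
    s=ctrl.sense();q=s["ee_rot"];R=Rn.from_quat([q[1],q[2],q[3],q[0]])
    Rt=Rn.from_euler('z',yaw,degrees=True)*Rn.from_quat([1,0,0,0])
    print("pos",np.round(s["eef_pos"],1),"units",np.round(R.inv().apply(np.array([x,y,z])-s["eef_pos"])/50,2),"turn",np.round((R.inv()*Rt).as_rotvec(degrees=True)/10,2),"w",round(s["grip_width"],3),"F",np.round(s["force"],1),"t",round(s["time_s"],2),"j6",np.round(s["joints"][5],2))
E
python3 -c "
from h import *
go(421,-172,150)"
```

```text
pos [ 230.2 -433.1  231.1] units [ 3.74 -5.28  1.62] turn [ 0.   -0.   -0.09] w 0.801 F [ 0.4 -0.3  1.2] t 1.73 j6 0.26
```

Emit:
servo_tool:
  motion:
    - {"dr":[0,0,-0.09],"delta_pos":[0.62,-0.88,0.1],"hand":0.8}
    - {"dr":[0,0,0],"delta_pos":[0.62,-0.88,0.1],"hand":0.8}
    - {"dr":[0,0,0],"delta_pos":[0.62,-0.88,0.1],"hand":0.8}
    - {"dr":[0,0,0],"delta_pos":[0.62,-0.88,0.1],"hand":0.8}
    - {"dr":[0,0,0],"delta_pos":[0.62,-0.88,0.1],"hand":0.8}
    - {"dr":[0,0,0],"delta_pos":[0.62,-0.88,0.1],"hand":0.8}
    - {"dr":[0,0,0],"delta_pos":[0,0,0],"hand":0.8}

```text
time_s: 2.6
eef_pos: [421.4, -167.6, 200.3]
ee_rot: [0.002, 1.0, -0.002, 0.001]
force: [0.1, -0.6, -0.1]
grip_width: 0.794
```

```bash
python3 - <<'E'
from h import *
go(421,-172,150)
c=get_calibration("wrist");p,d=capture("wrist")
print(np.round(c["camera_matrix"],1).tolist(),np.round(c["T"],3).tolist())
cv2.imwrite("pics/w1.png",p[:,:,::-1])
# fisheye
K=np.array(c["camera_matrix"]);T=np.array(c["T"])
v,u=np.mgrid[:384,:512];dx=u-K[0,2];dy=v-K[1,2];r=np.hypot(dx,dy)+1e-9;th=r/K[0,0]
Z=d;X=Z*np.tan(th)*dx/r;Y=Z*np.tan(th)*dy/r
W=np.stack([X,Y,Z],-1)@T[:3,:3].T+T[:3,3];ok=(d>0)&(th<1.3)
np.savez("w1.npz",W=W,p=p)
for n,(x,y,h) in dict(long=(421,-172,85),slim=(474,-70,70)).items():
    m=ok&(np.hypot(W[...,0]-x,W[...,1]-y)<30)&(W[...,2]>h-8)&(W[...,2]<h+6)
    q=W[m]
    if len(q):print(n,len(q),np.round((q.min(0)+q.max(0))/2,1),np.round(q.max(0)-q.min(0),1))
E
```

```text
pos [ 421.4 -167.6  200.3] units [-0.01  0.08  1.01] turn [ 0.02 -0.01 -0.02] w 0.794 F [ 0.1 -0.6 -0.1] t 2.6 j6 0.94
[[297.3, 0.0, 252.9], [0.0, 297.3, 191.6], [0.0, 0.0, 1.0]] [[-0.004, -0.962, -0.275, 492.304], [-1.0, 0.006, -0.003, -166.964], [0.005, 0.275, -0.962, 342.961], [0.0, 0.0, 0.0, 1.0]]
long 480 [ 420.2 -171.7   82.4] [21.8 22.3 10.7]
slim 460 [475.  -69.2  66.8] [31.9 31.3  9.6]
```

View pics/w1.png

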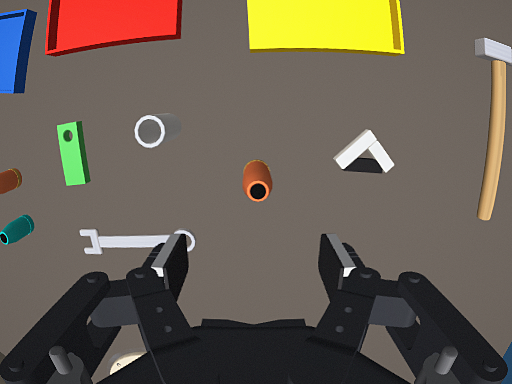

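The wrist picture shows the long nozzle's mouth at (258,190), between and ahead of the jaws. It measures (420,-172), which agrees with the mean of the other cameras. I'll descend and grip.

Emit:
servo_tool:
  motion:
    - {"dr":[0,0,0],"delta_pos":[-0.01,0.08,0.4],"hand":0.8}
    - {"dr":[0,0,0],"delta_pos":[0,0,0.7],"hand":0.8}
    - {"dr":[0,0,0],"delta_pos":[0,0,0.8],"hand":0.8}
    - {"dr":[0,0,0],"delta_pos":[0,0,0.8],"hand":0.8}
    - {"dr":[0,0,0],"delta_pos":[0,0,0.6],"hand":0.8}
    - {"dr":[0,0,0],"delta_pos":[0,0,0.25],"hand":0.8}
    - {"dr":[0,0,0],"delta_pos":[0,0,0],"hand":0.8}

```text
time_s: 3.52
eef_pos: [418.9, -186.8, 20.1]
ee_rot: [0.006, 1.0, -0.009, 0.003]
force: [0.6, 0.6, 1.1]
grip_width: 0.796
```

```bash
python3 -c "
from h import *
go(420.5,-172,22)"
```

```text
pos [ 418.9 -186.8   20.1] units [ 0.03 -0.3  -0.04] turn [ 0.06 -0.03 -0.1 ] w 0.796 F [0.6 0.6 1.1] t 3.52 j6 0.92
```

Emit:
servo_tool:
  motion:
    - {"dr":[0,0,-0.1],"delta_pos":[0.02,-0.15,-0.02],"hand":0.8}
    - {"dr":[0.05,-0.03,0],"delta_pos":[0.01,-0.15,-0.02],"hand":0.8}
    - {"dr":[0,0,0],"delta_pos":[0,0,0],"hand":0.8}

```text
time_s: 3.9
eef_pos: [421.8, -172.0, 24.5]
ee_rot: [0.002, 1.0, 0.0, 0.002]
force: [0.4, -0.7, -0.0]
grip_width: 0.802
```

```bash
python3 -c "
from h import *
go(420.5,-172,22)"
```

```text
pos [ 421.8 -172.    24.5] units [-0.03  0.    0.05] turn [ 0.03 -0.02  0.  ] w 0.802 F [ 0.4 -0.7 -0. ] t 3.9 j6 0.93
```

Emit:
servo_tool:
  motion:
    - {"dr":[0.03,-0.02,0],"delta_pos":[-0.02,0,0.04],"hand":0.5}
    - {"dr":[0,0,0],"delta_pos":[0,0,0],"hand":0.3}
    - {"dr":[0,0,0],"delta_pos":[0,0,0],"hand":0.2}
    - {"dr":[0,0,0],"delta_pos":[0,0,0],"hand":0.1}
    - {"dr":[0,0,0],"delta_pos":[0,0,0],"hand":0.1}
    - {"dr":[0,0,0],"delta_pos":[0,0,0],"hand":0.1}
  squeeze: 40

```text
time_s: 4.65
eef_pos: [421.1, -172.0, 23.0]
ee_rot: [-0.0, 1.0, 0.0, 0.001]
force: [-0.6, 1.1, 1.8]
grip_width: 0.343
```

```bash
python3 -c "
from h import *
go(639,-40,110)"
```

```text
pos [ 421.1 -172.    23. ] units [ 4.36 -2.64 -1.73] turn [-0.   -0.01  0.  ] w 0.343 F [-0.6  1.1  1.8] t 4.65 j6 0.92
```

Emit:
servo_tool:
  motion:
    - {"dr":[0,0,0],"delta_pos":[0,0,-0.2],"hand":0.1}
    - {"dr":[0,0,0],"delta_pos":[0,0,-0.5],"hand":0.1}
    - {"dr":[0,0,0],"delta_pos":[0,0,-0.6],"hand":0.1}
    - {"dr":[0,0,0],"delta_pos":[0,0,-0.6],"hand":0.1}
    - {"dr":[0,0,0],"delta_pos":[0.4,-0.25,-0.2],"hand":0.1}
    - {"dr":[0,0,0],"delta_pos":[0.6,-0.36,0],"hand":0.1}
    - {"dr":[0,0,0],"delta_pos":[0.6,-0.36,0],"hand":0.1}
    - {"dr":[0,0,0],"delta_pos":[0.6,-0.36,0],"hand":0.1}
    - {"dr":[0,0,0],"delta_pos":[0.6,-0.36,0],"hand":0.1}
    - {"dr":[0,0,0],"delta_pos":[0.6,-0.36,0],"hand":0.1}
    - {"dr":[0,0,0],"delta_pos":[0.5,-0.3,0],"hand":0.1}
    - {"dr":[0,0,0],"delta_pos":[0.3,-0.2,0],"hand":0.1}
    - {"dr":[0,0,0],"delta_pos":[0,0,0],"hand":0.1}

```text
time_s: 6.28
eef_pos: [636.3, -40.6, 137.3]
ee_rot: [0.001, 1.0, -0.0, 0.001]
force: [0.6, -0.0, 0.1]
grip_width: 0.345
```

```bash
python3 -c "
from h import *
go(639,-40,27)"
```

```text
pos [636.3 -40.6 137.3] units [ 0.05 -0.01  2.21] turn [ 0.01 -0.01 -0.01] w 0.345 F [ 0.6 -0.   0.1] t 6.28 j6 1.33
```

Now a look to check the held nozzle, then partway down.

Emit:
servo_tool:
  motion:
    - {"dr":[0,0,0],"delta_pos":[0.03,0,0.3],"hand":0.1}
    - {"dr":[0,0,0],"delta_pos":[0,0,0.5],"hand":0.1}
    - {"dr":[0,0,0],"delta_pos":[0,0,0.5],"hand":0.1}
    - {"dr":[0,0,0],"delta_pos":[0,0,0.4],"hand":0.1}
    - {"dr":[0,0,0],"delta_pos":[0,0,0.2],"hand":0.1}
    - {"dr":[0,0,0],"delta_pos":[0,0,0],"hand":0.1}

```text
time_s: 7.02
eef_pos: [633.8, -43.6, 36.6]
ee_rot: [0.001, 1.0, -0.002, -0.001]
force: [0.2, 0.5, -0.6]
grip_width: 0.345
```

```bash
python3 -c "
from h import *
go(639,-40,27)
p,d=capture('scene');cv2.imwrite('pics/s2.png',cv2.resize(p[130:330,100:400,::-1],(750,500)))
go(639,-40,27)"
```

```text
pos [633.8 -43.6  36.6] units [ 0.1  -0.07  0.19] turn [ 0.01  0.01 -0.03] w 0.345 F [ 0.2  0.5 -0.6] t 7.03 j6 1.32
pos [634.1 -43.7  37.2] units [ 0.1  -0.07  0.2 ] turn [ 0.01  0.01 -0.03] w 0.34 F [-0.1 -0.4 -1.3] t 7.08 j6 1.32
```

View pics/s2.png

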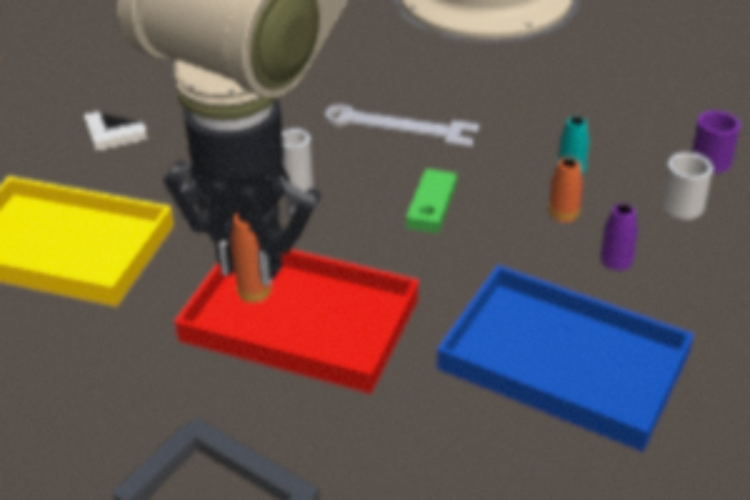

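The picture shows the nozzle held upright over the left half of the red tray, foot at about (255,295). I'll lower it the last centimetre.

Emit:
servo_tool:
  motion:
    - {"dr":[0,0,-0.03],"delta_pos":[0.06,0,0.08],"hand":0.1}
    - {"dr":[0,0,0],"delta_pos":[0,0,0.06],"hand":0.1}
    - {"dr":[0,0,0],"delta_pos":[0,0,0],"hand":0.1}

```text
time_s: 7.45
eef_pos: [638.2, -44.0, 31.5]
ee_rot: [0.001, 1.0, 0.001, 0.001]
force: [-0.7, -0.4, -0.0]
grip_width: 0.338
```

```bash
python3 -c "
from h import *
go(639,-42,27)"
```

```text
pos [638.2 -44.   31.5] units [ 0.02 -0.04  0.09] turn [ 0.01 -0.01  0.01] w 0.338 F [-0.7 -0.4 -0. ] t 7.45 j6 1.32
```

Emit:
servo_tool:
  motion:
    - {"dr":[0,0,0],"delta_pos":[0,0,0.06],"hand":0.1}
    - {"dr":[0,0,0],"delta_pos":[0,0,0.03],"hand":0.1}
    - {"dr":[0,0,0],"delta_pos":[0,0,0],"hand":0.1}

```text
time_s: 7.82
eef_pos: [638.4, -44.0, 27.1]
ee_rot: [0.001, 1.0, 0.001, 0.001]
force: [0.6, -0.5, 0.4]
grip_width: 0.341
```

```bash
python3 -c "
from h import *
go(639,-42,27)"
```

```text
pos [638.4 -44.   27.1] units [ 0.01 -0.04  0.  ] turn [ 0.01 -0.01  0.01] w 0.341 F [ 0.6 -0.5  0.4] t 7.83 j6 1.32
```

Emit:
servo_tool:
  motion:
    - {"dr":[0,0,0],"delta_pos":[0,0,0.03],"hand":0.1}
    - {"dr":[0,0,0],"delta_pos":[0,0,0],"hand":0.1}

```text
time_s: 8.07
eef_pos: [638.8, -44.0, 27.4]
ee_rot: [0.001, 1.0, 0.001, 0.002]
force: [-0.1, 0.4, -1.5]
grip_width: 0.34
```

Emit:
servo_tool:
  motion:
    - {"dr":[0,0,0],"delta_pos":[0,0,0.02],"hand":0.1}
    - {"dr":[0,0,0],"delta_pos":[0,0,0],"hand":0.4}
    - {"dr":[0,0,0],"delta_pos":[0,0,0],"hand":0.5}
    - {"dr":[0,0,0],"delta_pos":[0,0,0],"hand":0.65}
    - {"dr":[0,0,0],"delta_pos":[0,0,0],"hand":0.65}
    - {"dr":[0,0,0],"delta_pos":[0,0,-0.3],"hand":0.65}
    - {"dr":[0,0,0],"delta_pos":[0,0,-0.6],"hand":0.65}
    - {"dr":[0,0,0],"delta_pos":[0,0,-0.6],"hand":0.7}
    - {"dr":[0,0,0],"delta_pos":[0,0,-0.6],"hand":0.7}
    - {"dr":[0,0,0],"delta_pos":[0,0,-0.6],"hand":0.7}
    - {"dr":[0,0,0],"delta_pos":[0,0,-0.3],"hand":0.7}
    - {"dr":[0,0,0],"delta_pos":[0,0,0],"hand":0.7}

```text
time_s: 9.57
eef_pos: [638.5, -43.7, 186.7]
ee_rot: [0.002, 1.0, 0.001, 0.004]
force: [-1.1, -0.2, -0.6]
grip_width: 0.696
```

```bash
cat >> h.py <<'E'
def wr(name,objs=None):
    c=get_calibration("wrist");p,d=capture("wrist")
    cv2.imwrite(f"pics/{name}.png",p[:,:,::-1])
    K=np.array(c["camera_matrix"]);T=np.array(c["T"])
    v,u=np.mgrid[:384,:512];dx=u-K[0,2];dy=v-K[1,2];r=np.hypot(dx,dy)+1e-9;th=r/K[0,0]
    Z=d;X=Z*np.tan(th)*dx/r;Y=Z*np.tan(th)*dy/r
    W=np.stack([X,Y,Z],-1)@T[:3,:3].T+T[:3,3];ok=(d>0)&(th<1.3)
    for n,(x,y,h) in (objs or {}).items():
        m=ok&(np.hypot(W[...,0]-x,W[...,1]-y)<32)&(W[...,2]>h-8)&(W[...,2]<h+6)
        q=W[m]
        if len(q):print(n,len(q),np.round((q.min(0)+q.max(0))/2,1),np.round(q.max(0)-q.min(0),1))
    return W,ok,p
E
python3 -c "
from h import *
go(418.5,189,150)
wr('w2',dict(long=(638,-44,89)))"
```

```text
pos [638.5 -43.7 186.7] units [-4.4  -4.66  0.68] turn [ 0.02 -0.05  0.01] w 0.696 F [-1.1 -0.2 -0.6] t 9.57 j6 1.32
long 543 [638.2 -43.4  86. ] [21.9 21.7 10.1]
```

View pics/w2.png

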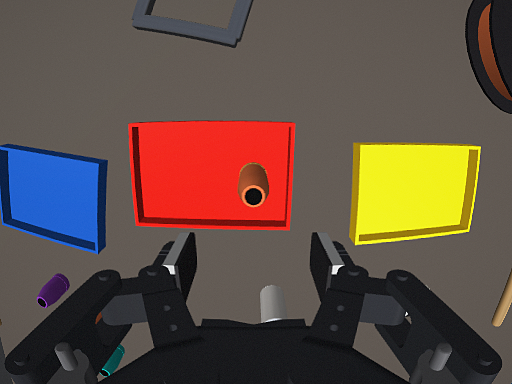

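The long nozzle stands in the red tray, mouth at (253,196). Next is the short copper nozzle.

Emit:
servo_tool:
  motion:
    - {"dr":[0,-0.05,0],"delta_pos":[-0.3,-0.32,0],"hand":0.7}
    - {"dr":[0,0,0],"delta_pos":[-0.7,-0.74,0],"hand":0.7}
    - {"dr":[0,0,0],"delta_pos":[-0.7,-0.74,0],"hand":0.7}
    - {"dr":[0,0,0],"delta_pos":[-0.7,-0.74,0],"hand":0.7}
    - {"dr":[0,0,0],"delta_pos":[-0.7,-0.74,0],"hand":0.7}
    - {"dr":[0,0,0],"delta_pos":[-0.7,-0.74,0.1],"hand":0.7}
    - {"dr":[0,0,0],"delta_pos":[-0.4,-0.42,0.2],"hand":0.7}
    - {"dr":[0,0,0],"delta_pos":[-0.2,-0.22,0.2],"hand":0.7}
    - {"dr":[0,0,0],"delta_pos":[0,0,0],"hand":0.7}
    - {"dr":[0,0,0],"delta_pos":[0,0,0],"hand":0.7}

```text
time_s: 10.88
eef_pos: [406.7, 194.4, 150.0]
ee_rot: [0.002, 1.0, -0.0, -0.011]
force: [0.0, 0.3, -0.3]
grip_width: 0.697
```

```bash
python3 -c "
from h import *
go(418.5,189,30)
wr('w3',dict(short=(418.5,189,60),wide=(371,298,50),turq=(346,182,60),pN=(473,250,60)))"
```

```text
pos [406.7 194.4 150. ] units [0.29 0.1  2.39] turn [ 0.02  0.12 -0.  ] w 0.697 F [ 0.   0.3 -0.3] t 10.88 j6 1.76
short 601 [419.8 191.4  57.2] [21.2 22.4 10.4]
wide 744 [371.  299.2  46.9] [42.4 41.6  9.7]
turq 494 [346.9 183.8  57. ] [22.  22.9 10. ]
pN 613 [473.3 250.   57.1] [22.9 21.8 10.1]
```

View pics/w3.png

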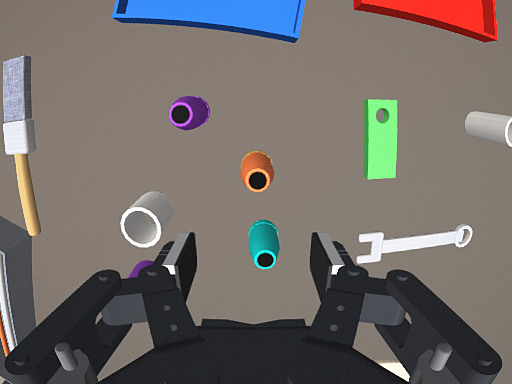

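The short copper nozzle's mouth is at (258,180), with the turquoise one behind at (264,258) and the purple one at (181,113), both clear of the jaws. The wide stub is at (143,225). I'll go down in stages.

Emit:
servo_tool:
  motion:
    - {"dr":[0.02,0.12,0],"delta_pos":[0.25,0.08,0.3],"hand":0.7}
    - {"dr":[0,0,0],"delta_pos":[0,0,0.5],"hand":0.7}
    - {"dr":[0,0,0],"delta_pos":[0,0,0.5],"hand":0.7}
    - {"dr":[0,0,0],"delta_pos":[0,0,0.2],"hand":0.7}
    - {"dr":[0,0,0],"delta_pos":[0,0,0],"hand":0.7}

```text
time_s: 11.55
eef_pos: [423.7, 187.5, 74.1]
ee_rot: [-0.0, 1.0, -0.003, 0.003]
force: [-0.5, 0.1, -0.6]
grip_width: 0.698
```

```bash
python3 -c "
from h import *
go(419.5,190.5,9)"
```

```text
pos [423.7 187.5  74.1] units [-0.09 -0.06  1.3 ] turn [-0.01 -0.03 -0.04] w 0.698 F [-0.5  0.1 -0.6] t 11.55 j6 1.74
```

Emit:
servo_tool:
  motion:
    - {"dr":[0,-0.03,-0.04],"delta_pos":[-0.08,-0.06,0.1],"hand":0.7}
    - {"dr":[0,0,0],"delta_pos":[0,0,0.4],"hand":0.7}
    - {"dr":[0,0,0],"delta_pos":[0,0,0.4],"hand":0.7}
    - {"dr":[0,0,0],"delta_pos":[0,0,0.25],"hand":0.7}
    - {"dr":[0,0,0],"delta_pos":[0,0,0.1],"hand":0.7}
    - {"dr":[0,0,0],"delta_pos":[0,0,0],"hand":0.7}

```text
time_s: 12.3
eef_pos: [421.9, 191.7, 12.9]
ee_rot: [-0.001, 1.0, 0.001, 0.003]
force: [0.8, -0.5, -0.1]
grip_width: 0.702
```

```bash
python3 -c "
from h import *
go(419.5,190.5,9)"
```

```text
pos [421.9 191.7  12.9] units [-0.05  0.02  0.08] turn [-0.01 -0.04  0.01] w 0.702 F [ 0.8 -0.5 -0.1] t 12.3 j6 1.74
```

Emit:
servo_tool:
  motion:
    - {"dr":[0,-0.04,0],"delta_pos":[-0.05,0.02,0.07],"hand":0.6}
    - {"dr":[0,0,0],"delta_pos":[0,0,0],"hand":0.4}
    - {"dr":[0,0,0],"delta_pos":[0,0,0],"hand":0.2}
    - {"dr":[0,0,0],"delta_pos":[0,0,0],"hand":0.1}
    - {"dr":[0,0,0],"delta_pos":[0,0,0],"hand":0.1}
    - {"dr":[0,0,0],"delta_pos":[0,0,0],"hand":0.1}

```text
time_s: 13.05
eef_pos: [419.9, 190.7, 10.4]
ee_rot: [-0.001, 1.0, 0.001, 0.0]
force: [0.5, 0.6, -0.9]
grip_width: 0.333
```

```bash
python3 -c "
from h import *
go(639,36,110)"
```

```text
pos [419.9 190.7  10.4] units [ 4.38  3.1  -2.  ] turn [-0.01 -0.01  0.01] w 0.333 F [ 0.5  0.6 -0.9] t 13.05 j6 1.74
```

Emit:
servo_tool:
  motion:
    - {"dr":[0,0,0],"delta_pos":[0,0,-0.2],"hand":0.1}
    - {"dr":[0,0,0],"delta_pos":[0,0,-0.5],"hand":0.1}
    - {"dr":[0,0,0],"delta_pos":[0,0,-0.6],"hand":0.1}
    - {"dr":[0,0,0],"delta_pos":[0,0,-0.6],"hand":0.1}
    - {"dr":[0,0,0],"delta_pos":[0.4,0.28,-0.2],"hand":0.1}
    - {"dr":[0,0,0],"delta_pos":[0.6,0.42,0],"hand":0.1}
    - {"dr":[0,0,0],"delta_pos":[0.6,0.42,0],"hand":0.1}
    - {"dr":[0,0,0],"delta_pos":[0.6,0.42,0],"hand":0.1}
    - {"dr":[0,0,0],"delta_pos":[0.6,0.42,0],"hand":0.1}
    - {"dr":[0,0,0],"delta_pos":[0.6,0.42,0],"hand":0.1}
    - {"dr":[0,0,0],"delta_pos":[0.5,0.36,0],"hand":0.1}
    - {"dr":[0,0,0],"delta_pos":[0.3,0.22,0],"hand":0.1}
    - {"dr":[0,0,0],"delta_pos":[0,0,0],"hand":0.1}
    - {"dr":[0,0,0],"delta_pos":[0,0,0],"hand":0.1}

```text
time_s: 14.8
eef_pos: [635.1, 39.1, 126.7]
ee_rot: [-0.002, 1.0, 0.002, 0.002]
force: [-0.3, -0.5, -0.5]
grip_width: 0.339
```

```bash
python3 -c "
from h import *
go(639,38,14)"
```

```text
pos [635.1  39.1 126.7] units [0.07 0.03 2.25] turn [-0.02 -0.02  0.02] w 0.339 F [-0.3 -0.5 -0.5] t 14.8 j6 1.44
```

Emit:
servo_tool:
  motion:
    - {"dr":[0,0,0],"delta_pos":[0.09,0,0.3],"hand":0.1}
    - {"dr":[0,0,0],"delta_pos":[0,0,0.5],"hand":0.1}
    - {"dr":[0,0,0],"delta_pos":[0,0,0.5],"hand":0.1}
    - {"dr":[0,0,0],"delta_pos":[0,0,0.4],"hand":0.1}
    - {"dr":[0,0,0],"delta_pos":[0,0,0.25],"hand":0.1}
    - {"dr":[0,0,0],"delta_pos":[0,0,0],"hand":0.1}

```text
time_s: 15.55
eef_pos: [637.6, 42.6, 23.1]
ee_rot: [-0.002, 1.0, 0.004, 0.0]
force: [-0.4, 0.9, -1.4]
grip_width: 0.339
```

```bash
python3 -c "
from h import *
go(639,38,14)
p,d=capture('scene');cv2.imwrite('pics/s3.png',cv2.resize(p[130:330,100:400,::-1],(750,500)))"
```

```text
pos [637.6  42.6  23.1] units [0.03 0.09 0.18] turn [-0.02 -0.01  0.04] w 0.339 F [-0.4  0.9 -1.4] t 15.55 j6 1.44
```

View pics/s3.png

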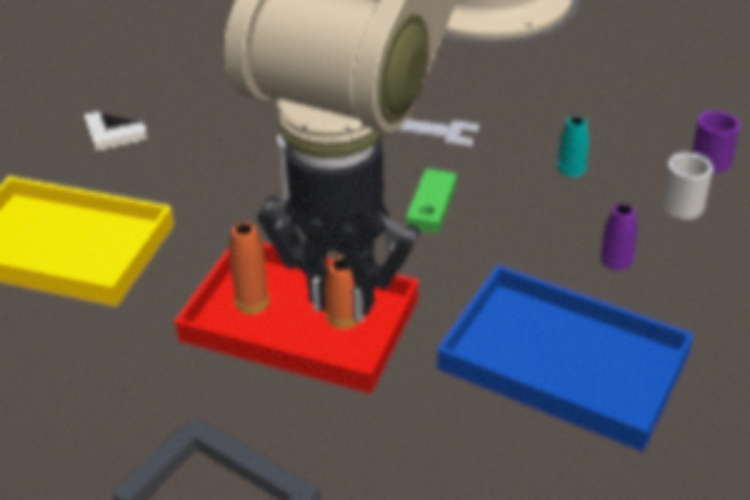

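The short nozzle hangs upright over the right half of the red tray, foot at about (343,322). I'll finish lowering it.

Emit:
servo_tool:
  motion:
    - {"dr":[0,0,0.02],"delta_pos":[0,0.08,0.05],"hand":0.1}
    - {"dr":[0,0,0],"delta_pos":[0,0,0.07],"hand":0.1}
    - {"dr":[0,0,0],"delta_pos":[0,0,0.05],"hand":0.1}
    - {"dr":[0,0,0],"delta_pos":[0,0,0],"hand":0.1}

```text
time_s: 16.1
eef_pos: [639.1, 38.2, 16.8]
ee_rot: [-0.002, 1.0, 0.002, 0.003]
force: [-0.3, 0.1, -1.3]
grip_width: 0.341
```

```bash
python3 -c "
from h import *
go(639,38,14)"
```

```text
pos [639.1  38.2  16.8] units [-0.    0.    0.06] turn [-0.02 -0.03  0.02] w 0.341 F [-0.3  0.1 -1.3] t 16.1 j6 1.44
```

Emit:
servo_tool:
  motion:
    - {"dr":[0,0,0],"delta_pos":[0,0,0.04],"hand":0.1}
    - {"dr":[0,0,0],"delta_pos":[0,0,0.03],"hand":0.1}
    - {"dr":[0,0,0],"delta_pos":[0,0,0],"hand":0.1}

```text
time_s: 16.48
eef_pos: [639.5, 38.3, 14.5]
ee_rot: [-0.002, 1.0, 0.002, 0.003]
force: [-0.2, -0.4, -0.8]
grip_width: 0.342
```

```bash
python3 -c "
from h import *
go(639,38,14)"
```

```text
pos [639.5  38.3  14.5] units [-0.01  0.01  0.01] turn [-0.02 -0.04  0.02] w 0.342 F [-0.2 -0.4 -0.8] t 16.48 j6 1.44
```

Emit:
servo_tool:
  motion:
    - {"dr":[0,0,0],"delta_pos":[0,0,0.03],"hand":0.1}
    - {"dr":[0,0,0],"delta_pos":[0,0,0],"hand":0.1}
    - {"dr":[0,0,0],"delta_pos":[0,0,0],"hand":0.38}
    - {"dr":[0,0,0],"delta_pos":[0,0,0],"hand":0.44}
    - {"dr":[0,0,0],"delta_pos":[0,0,0],"hand":0.52}
    - {"dr":[0,0,0],"delta_pos":[0,0,0],"hand":0.55}
    - {"dr":[0,0,0],"delta_pos":[0,0,-0.3],"hand":0.55}
    - {"dr":[0,0,0],"delta_pos":[0,0,-0.5],"hand":0.55}
    - {"dr":[0,0,0],"delta_pos":[0,0,-0.6],"hand":0.55}
    - {"dr":[0,0,0],"delta_pos":[0,0,-0.6],"hand":0.7}
    - {"dr":[0,0,0],"delta_pos":[0,0,-0.6],"hand":0.85}
    - {"dr":[0,0,0],"delta_pos":[0,0,-0.3],"hand":0.85}
    - {"dr":[0,0,0],"delta_pos":[0,0,0],"hand":0.85}

```text
time_s: 18.1
eef_pos: [639.0, 37.8, 169.1]
ee_rot: [-0.001, 1.0, 0.002, 0.006]
force: [0.3, -0.3, -0.3]
grip_width: 0.852
```

```bash
python3 -c "
from h import *
go(371,298.5,150)
wr('w4',dict(long=(638,-44,89),short=(639,38,64)))"
```

```text
pos [639.   37.8 169.1] units [-5.35 -5.23  0.33] turn [-0.01 -0.07  0.02] w 0.852 F [ 0.3 -0.3 -0.3] t 18.1 j6 1.44
long 562 [638.4 -43.2  86.1] [21.8 23.  10.2]
short 521 [640.   38.7  61. ] [21.3 22.4  9.9]
```

View pics/w4.png

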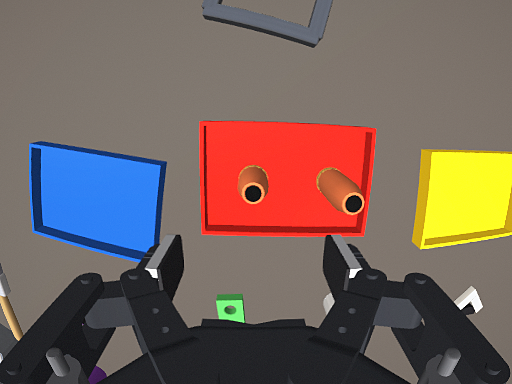

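Both nozzles stand in the red tray, mouths at (253,192) and (353,203). Next is the wide stub.

Emit:
servo_tool:
  motion:
    - {"dr":[0,-0.06,0],"delta_pos":[-0.3,-0.3,0],"hand":0.85}
    - {"dr":[0,0,0],"delta_pos":[-0.7,-0.7,0],"hand":0.85}
    - {"dr":[0,0,0],"delta_pos":[-0.7,-0.7,0],"hand":0.85}
    - {"dr":[0,0,0],"delta_pos":[-0.7,-0.7,0],"hand":0.85}
    - {"dr":[0,0,0],"delta_pos":[-0.7,-0.7,0],"hand":0.85}
    - {"dr":[0,0,0],"delta_pos":[-0.7,-0.7,0],"hand":0.85}
    - {"dr":[0,0,0],"delta_pos":[-0.7,-0.7,0.1],"hand":0.85}
    - {"dr":[0,0,0],"delta_pos":[-0.4,-0.4,0.1],"hand":0.85}
    - {"dr":[0,0,0],"delta_pos":[-0.2,-0.25,0.1],"hand":0.85}
    - {"dr":[0,0,0],"delta_pos":[0,0,0],"hand":0.85}
    - {"dr":[0,0,0],"delta_pos":[0,0,0],"hand":0.85}

```text
time_s: 19.52
eef_pos: [370.2, 299.7, 142.5]
ee_rot: [0.001, 1.0, 0.001, -0.011]
force: [-0.3, -0.0, 0.4]
grip_width: 0.85
```

```bash
python3 -c "
from h import *
go(371,298.5,8)
wr('w5',dict(wide=(371,298,50),pS=(285,314,50)))"
```

```text
pos [370.2 299.7 142.5] units [0.07 0.02 2.69] turn [0.01 0.12 0.01] w 0.85 F [-0.3 -0.   0.4] t 19.52 j6 2.0
wide 847 [371.2 300.2  46.7] [41.2 40.8  9.4]
pS 737 [286.6 319.2  47.1] [41.2 40.8 10.1]
```

View pics/w5.png

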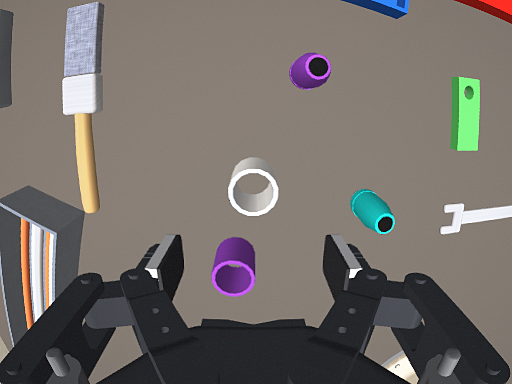

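The grey wide stub is at (253,190), centred between the jaws. The purple one at (234,272) is clear behind.

Emit:
servo_tool:
  motion:
    - {"dr":[0,0.12,0],"delta_pos":[0.03,0,0.3],"hand":0.85}
    - {"dr":[0,0,0],"delta_pos":[0,0,0.5],"hand":0.85}
    - {"dr":[0,0,0],"delta_pos":[0,0,0.4],"hand":0.85}
    - {"dr":[0,0,0],"delta_pos":[0,0,0.2],"hand":0.85}
    - {"dr":[0,0,0],"delta_pos":[0,0,0],"hand":0.85}

```text
time_s: 20.2
eef_pos: [375.7, 297.2, 71.5]
ee_rot: [0.0, 1.0, -0.002, 0.002]
force: [0.0, 0.6, -0.8]
grip_width: 0.85
```

```bash
python3 -c "
from h import *
go(371.2,299.5,8)"
```

```text
pos [375.7 297.2  71.5] units [-0.09 -0.05  1.27] turn [ 0.   -0.02 -0.03] w 0.85 F [ 0.   0.6 -0.8] t 20.2 j6 2.0
```

Emit:
servo_tool:
  motion:
    - {"dr":[0,-0.02,-0.03],"delta_pos":[-0.09,-0.04,0.1],"hand":0.85}
    - {"dr":[0,0,0],"delta_pos":[0,0,0.4],"hand":0.85}
    - {"dr":[0,0,0],"delta_pos":[0,0,0.4],"hand":0.85}
    - {"dr":[0,0,0],"delta_pos":[0,0,0.25],"hand":0.85}
    - {"dr":[0,0,0],"delta_pos":[0,0,0.1],"hand":0.85}
    - {"dr":[0,0,0],"delta_pos":[0,0,0],"hand":0.85}

```text
time_s: 20.95
eef_pos: [372.7, 300.5, 9.8]
ee_rot: [-0.001, 1.0, 0.001, 0.003]
force: [0.3, -0.1, -0.4]
grip_width: 0.849
```

```bash
python3 -c "
from h import *
go(371.2,299.5,8)"
```

```text
pos [372.7 300.5   9.8] units [-0.03  0.02  0.04] turn [-0.01 -0.03  0.01] w 0.849 F [ 0.3 -0.1 -0.4] t 20.95 j6 2.0
```

Emit:
servo_tool:
  motion:
    - {"dr":[0,-0.03,0],"delta_pos":[-0.03,0.02,0],"hand":0.7}
    - {"dr":[0,0,0],"delta_pos":[0,0,0],"hand":0.55}
    - {"dr":[0,0,0],"delta_pos":[0,0,0],"hand":0.4}
    - {"dr":[0,0,0],"delta_pos":[0,0,0],"hand":0.2}
    - {"dr":[0,0,0],"delta_pos":[0,0,0],"hand":0.2}
    - {"dr":[0,0,0],"delta_pos":[0,0,0],"hand":0.2}
  squeeze: 50

```text
time_s: 21.7
eef_pos: [371.6, 299.7, 11.0]
ee_rot: [-0.002, 1.0, 0.001, 0.001]
force: [-1.1, -0.0, 0.7]
grip_width: 0.471
```

```bash
python3 -c "
from h import *
go(620,268,110)"
```

```text
pos [371.6 299.7  11. ] units [ 4.97  0.64 -1.97] turn [-0.02 -0.01  0.01] w 0.471 F [-1.1 -0.   0.7] t 21.7 j6 2.0
```

Emit:
servo_tool:
  motion:
    - {"dr":[0,0,0],"delta_pos":[0,0,-0.2],"hand":0.2}
    - {"dr":[0,0,0],"delta_pos":[0,0,-0.5],"hand":0.2}
    - {"dr":[0,0,0],"delta_pos":[0,0,-0.6],"hand":0.2}
    - {"dr":[0,0,0],"delta_pos":[0,0,-0.6],"hand":0.2}
    - {"dr":[0,0,0],"delta_pos":[0.4,0.05,-0.2],"hand":0.2}
    - {"dr":[0,0,0],"delta_pos":[0.7,0.09,0],"hand":0.2}
    - {"dr":[0,0,0],"delta_pos":[0.7,0.09,0],"hand":0.2}
    - {"dr":[0,0,0],"delta_pos":[0.7,0.09,0],"hand":0.2}
    - {"dr":[0,0,0],"delta_pos":[0.7,0.09,0],"hand":0.2}
    - {"dr":[0,0,0],"delta_pos":[0.7,0.09,0],"hand":0.2}
    - {"dr":[0,0,0],"delta_pos":[0.6,0.08,0],"hand":0.2}
    - {"dr":[0,0,0],"delta_pos":[0.35,0.04,0],"hand":0.2}
    - {"dr":[0,0,0],"delta_pos":[0,0,0],"hand":0.2}
    - {"dr":[0,0,0],"delta_pos":[0,0,0],"hand":0.2}

```text
time_s: 23.45
eef_pos: [618.4, 267.4, 125.4]
ee_rot: [-0.002, 1.0, 0.001, 0.0]
force: [-0.8, -0.3, -2.7]
grip_width: 0.474
```

```bash
python3 -c "
from h import *
go(619.5,267,15)"
```

```text
pos [618.4 267.4 125.4] units [0.02 0.02 2.21] turn [-0.02 -0.    0.02] w 0.474 F [-0.8 -0.3 -2.7] t 23.45 j6 1.8
```

Emit:
servo_tool:
  motion:
    - {"dr":[0,0,0],"delta_pos":[0.04,0.04,0.3],"hand":0.2}
    - {"dr":[0,0,0],"delta_pos":[0,0,0.5],"hand":0.2}
    - {"dr":[0,0,0],"delta_pos":[0,0,0.5],"hand":0.2}
    - {"dr":[0,0,0],"delta_pos":[0,0,0.4],"hand":0.2}
    - {"dr":[0,0,0],"delta_pos":[0,0,0.2],"hand":0.2}
    - {"dr":[0,0,0],"delta_pos":[0,0,0],"hand":0.2}

```text
time_s: 24.2
eef_pos: [616.6, 266.2, 24.6]
ee_rot: [-0.001, 1.0, 0.002, -0.002]
force: [-0.4, 0.7, -1.6]
grip_width: 0.47
```

```bash
python3 -c "
from h import *
go(619.5,267,15)
p,d=capture('scene');cv2.imwrite('pics/s4.png',cv2.resize(p[130:330,100:400,::-1],(750,500)))"
```

```text
pos [616.6 266.2  24.6] units [ 0.06 -0.02  0.19] turn [-0.01  0.02  0.03] w 0.47 F [-0.4  0.7 -1.6] t 24.2 j6 1.8
```

View pics/s4.png

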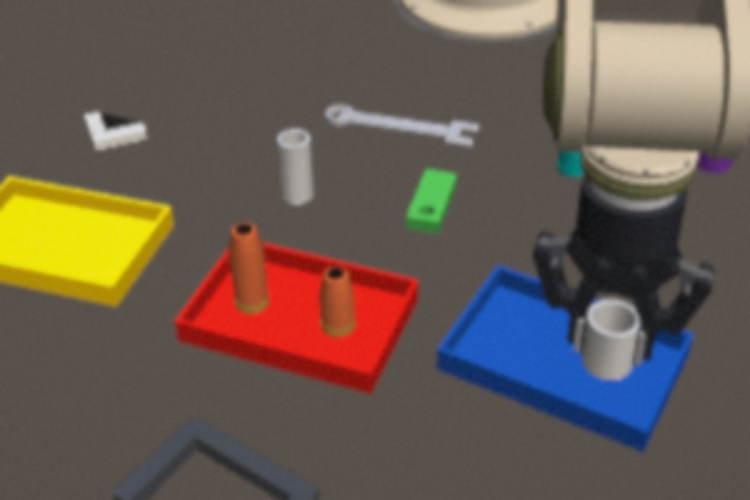

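The wide stub hangs upright over the right half of the blue tray at about (610,345), and both nozzles stand in the red tray. I'll lower it the last centimetre.

Emit:
servo_tool:
  motion:
    - {"dr":[0,0,0.02],"delta_pos":[0.05,-0.01,0.06],"hand":0.2}
    - {"dr":[0,0,0],"delta_pos":[0,0,0.07],"hand":0.2}
    - {"dr":[0,0,0],"delta_pos":[0,0,0.06],"hand":0.2}
    - {"dr":[0,0,0],"delta_pos":[0,0,0.03],"hand":0.2}
    - {"dr":[0,0,0],"delta_pos":[0,0,0],"hand":0.2}

```text
time_s: 24.88
eef_pos: [620.6, 267.1, 15.6]
ee_rot: [-0.002, 1.0, 0.001, 0.0]
force: [-0.1, 0.2, -2.7]
grip_width: 0.475
```

```bash
python3 -c "
from h import *
go(619.5,267,15)"
```

```text
pos [620.6 267.1  15.6] units [-0.02  0.    0.01] turn [-0.02 -0.    0.01] w 0.475 F [-0.1  0.2 -2.7] t 24.88 j6 1.8
```

Emit:
servo_tool:
  motion:
    - {"dr":[0,0,0],"delta_pos":[0,0,0.03],"hand":0.2}
    - {"dr":[0,0,0],"delta_pos":[0,0,0.01],"hand":0.2}
    - {"dr":[0,0,0],"delta_pos":[0,0,0],"hand":0.5}
    - {"dr":[0,0,0],"delta_pos":[0,0,0],"hand":0.56}
    - {"dr":[0,0,0],"delta_pos":[0,0,0],"hand":0.62}
    - {"dr":[0,0,0],"delta_pos":[0,0,0],"hand":0.62}
    - {"dr":[0,0,0],"delta_pos":[0,0,-0.3],"hand":0.62}
    - {"dr":[0,0,0],"delta_pos":[0,0,-0.5],"hand":0.62}
    - {"dr":[0,0,0],"delta_pos":[0,0,-0.6],"hand":0.62}
    - {"dr":[0,0,0],"delta_pos":[0,0,-0.6],"hand":0.7}
    - {"dr":[0,0,0],"delta_pos":[0,0,-0.6],"hand":0.75}
    - {"dr":[0,0,0],"delta_pos":[0,0,-0.3],"hand":0.75}
    - {"dr":[0,0,0],"delta_pos":[0,0,0],"hand":0.75}

```text
time_s: 26.5
eef_pos: [621.2, 266.8, 170.6]
ee_rot: [-0.003, 1.0, 0.001, 0.004]
force: [-0.9, 0.8, 0.1]
grip_width: 0.75
```

```bash
python3 -c "
from h import *
go(475,-69.5,160)
wr('w6',dict(wide=(619,267,54)))"
```

```text
pos [621.2 266.8 170.6] units [-2.93  6.72  0.16] turn [-0.03 -0.04  0.01] w 0.75 F [-0.9  0.8  0.1] t 26.5 j6 1.8
wide 678 [620.2 267.6  50.9] [41.5 40.2  9.7]
```

View pics/w6.png

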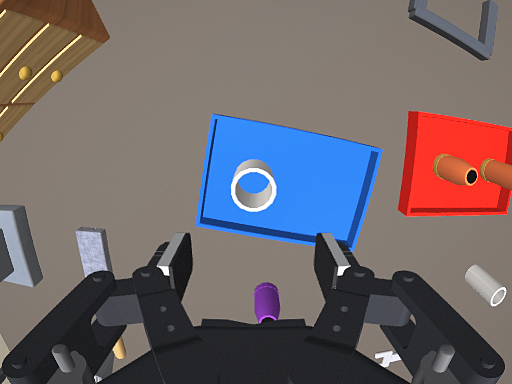

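The wide stub stands in the blue tray, rim at (253,190). Next is the slim stub.

Emit:
servo_tool:
  motion:
    - {"dr":[0,-0.04,0],"delta_pos":[-0.13,0.3,0],"hand":0.75}
    - {"dr":[0,0,0],"delta_pos":[-0.35,0.8,0],"hand":0.75}
    - {"dr":[0,0,0],"delta_pos":[-0.35,0.8,0],"hand":0.75}
    - {"dr":[0,0,0],"delta_pos":[-0.35,0.8,0],"hand":0.75}
    - {"dr":[0,0,0],"delta_pos":[-0.35,0.8,0],"hand":0.75}
    - {"dr":[0,0,0],"delta_pos":[-0.35,0.8,0],"hand":0.75}
    - {"dr":[0,0,0],"delta_pos":[-0.35,0.8,0],"hand":0.75}
    - {"dr":[0,0,0],"delta_pos":[-0.35,0.8,0],"hand":0.75}
    - {"dr":[0,0,0],"delta_pos":[-0.2,0.45,0],"hand":0.75}
    - {"dr":[0,0,0],"delta_pos":[-0.1,0.2,0.1],"hand":0.75}
    - {"dr":[0,0,0],"delta_pos":[0,0,0],"hand":0.75}
    - {"dr":[0,0,0],"delta_pos":[0,0,0],"hand":0.75}

```text
time_s: 28.05
eef_pos: [466.6, -68.9, 149.7]
ee_rot: [-0.004, 1.0, 0.001, -0.013]
force: [0.2, 0.0, 0.1]
grip_width: 0.753
```

```bash
python3 -c "
from h import *
go(475,-69.5,18)
wr('w7',dict(slim=(475,-69.5,70)))"
```

```text
pos [466.6 -68.9 149.7] units [0.23 0.03 2.63] turn [-0.04  0.14  0.01] w 0.753 F [0.2 0.  0.1] t 28.05 j6 1.18
slim 691 [475.1 -68.4  66.7] [31.5 31.   9.4]
```

Emit:
servo_tool:
  motion:
    - {"dr":[-0.04,0.14,0],"delta_pos":[0.12,0,0.3],"hand":0.75}
    - {"dr":[0,0,0],"delta_pos":[0,0,0.4],"hand":0.75}
    - {"dr":[0,0,0],"delta_pos":[0,0,0.3],"hand":0.75}
    - {"dr":[0,0,0],"delta_pos":[0,0,0],"hand":0.75}

```text
time_s: 28.6
eef_pos: [473.8, -66.0, 98.4]
ee_rot: [-0.0, 1.0, 0.004, 0.001]
force: [-0.4, 0.3, 0.6]
grip_width: 0.748
```

```bash
python3 -c "
from h import *
go(475,-69,18)"
```

```text
pos [473.8 -66.   98.4] units [0.02 0.06 1.61] turn [-0.   -0.01  0.04] w 0.748 F [-0.4  0.3  0.6] t 28.6 j6 1.18
```

Emit:
servo_tool:
  motion:
    - {"dr":[0,0,0.04],"delta_pos":[0.02,0.06,0.2],"hand":0.75}
    - {"dr":[0,0,0],"delta_pos":[0,0,0.4],"hand":0.75}
    - {"dr":[0,0,0],"delta_pos":[0,0,0.5],"hand":0.75}
    - {"dr":[0,0,0],"delta_pos":[0,0,0.35],"hand":0.75}
    - {"dr":[0,0,0],"delta_pos":[0,0,0.12],"hand":0.75}
    - {"dr":[0,0,0],"delta_pos":[0,0,0],"hand":0.75}

```text
time_s: 29.35
eef_pos: [477.5, -69.4, 18.9]
ee_rot: [0.001, 1.0, 0.0, 0.003]
force: [-0.1, -0.1, -0.5]
grip_width: 0.752
```

```bash
python3 -c "
from h import *
go(475,-69,18)"
```

```text
pos [477.5 -69.4  18.9] units [-0.05 -0.01  0.02] turn [ 0.01 -0.04  0.  ] w 0.752 F [-0.1 -0.1 -0.5] t 29.35 j6 1.18
```

Emit:
servo_tool:
  motion:
    - {"dr":[0.01,-0.04,0],"delta_pos":[-0.04,0,0.02],"hand":0.6}
    - {"dr":[0,0,0],"delta_pos":[0,0,0],"hand":0.45}
    - {"dr":[0,0,0],"delta_pos":[0,0,0],"hand":0.2}
    - {"dr":[0,0,0],"delta_pos":[0,0,0],"hand":0.1}
    - {"dr":[0,0,0],"delta_pos":[0,0,0],"hand":0.1}
    - {"dr":[0,0,0],"delta_pos":[0,0,0],"hand":0.1}

```text
time_s: 30.1
eef_pos: [476.2, -69.7, 19.4]
ee_rot: [0.0, 1.0, 0.0, 0.001]
force: [0.8, 0.7, -0.3]
grip_width: 0.375
```

```bash
python3 -c "
from h import *
go(606,190,140)"
```

```text
pos [476.2 -69.7  19.4] units [ 2.6  -5.19 -2.41] turn [ 0.01 -0.01  0.  ] w 0.375 F [ 0.8  0.7 -0.3] t 30.1 j6 1.18
```

Emit:
servo_tool:
  motion:
    - {"dr":[0,0,0],"delta_pos":[0,0,-0.2],"hand":0.1}
    - {"dr":[0,0,0],"delta_pos":[0,0,-0.5],"hand":0.1}
    - {"dr":[0,0,0],"delta_pos":[0,0,-0.6],"hand":0.1}
    - {"dr":[0,0,0],"delta_pos":[0,0,-0.6],"hand":0.1}
    - {"dr":[0,0,0],"delta_pos":[0.15,-0.3,-0.3],"hand":0.1}
    - {"dr":[0,0,0],"delta_pos":[0.35,-0.7,0],"hand":0.1}
    - {"dr":[0,0,0],"delta_pos":[0.35,-0.7,0],"hand":0.1}
    - {"dr":[0,0,0],"delta_pos":[0.35,-0.7,0],"hand":0.1}
    - {"dr":[0,0,0],"delta_pos":[0.35,-0.7,0],"hand":0.1}
    - {"dr":[0,0,0],"delta_pos":[0.35,-0.7,0],"hand":0.1}
    - {"dr":[0,0,0],"delta_pos":[0.35,-0.7,0],"hand":0.1}
    - {"dr":[0,0,0],"delta_pos":[0.25,-0.5,0],"hand":0.1}
    - {"dr":[0,0,0],"delta_pos":[0.08,-0.15,0],"hand":0.1}
    - {"dr":[0,0,0],"delta_pos":[0,0,0],"hand":0.1}
    - {"dr":[0,0,0],"delta_pos":[0,0,0],"hand":0.1}

```text
time_s: 31.98
eef_pos: [607.5, 194.7, 140.7]
ee_rot: [0.001, 1.0, -0.001, 0.002]
force: [0.5, -0.6, -1.7]
grip_width: 0.367
```

```bash
python3 -c "
from h import *
go(606,190,24)"
```

```text
pos [607.5 194.7 140.7] units [-0.04  0.09  2.33] turn [ 0.01 -0.02 -0.01] w 0.367 F [ 0.5 -0.6 -1.7] t 31.98 j6 1.7
```

Emit:
servo_tool:
  motion:
    - {"dr":[0,0,0],"delta_pos":[0.02,0.09,0.3],"hand":0.1}
    - {"dr":[0,0,0],"delta_pos":[0,0,0.5],"hand":0.1}
    - {"dr":[0,0,0],"delta_pos":[0,0,0.5],"hand":0.1}
    - {"dr":[0,0,0],"delta_pos":[0,0,0.4],"hand":0.1}
    - {"dr":[0,0,0],"delta_pos":[0,0,0.25],"hand":0.1}
    - {"dr":[0,0,0],"delta_pos":[0,0,0.1],"hand":0.1}
    - {"dr":[0,0,0],"delta_pos":[0,0,0],"hand":0.1}

```text
time_s: 32.85
eef_pos: [607.7, 184.2, 31.8]
ee_rot: [0.002, 1.0, -0.004, 0.001]
force: [-0.3, -0.7, -2.0]
grip_width: 0.372
```

```bash
python3 -c "
from h import *
go(606,190,24)
p,d=capture('scene');cv2.imwrite('pics/s5.png',cv2.resize(p[130:330,100:400,::-1],(750,500)))"
```

```text
pos [607.7 184.2  31.8] units [-0.04 -0.12  0.16] turn [ 0.02 -0.01 -0.04] w 0.372 F [-0.3 -0.7 -2. ] t 32.85 j6 1.69
```

View pics/s5.png

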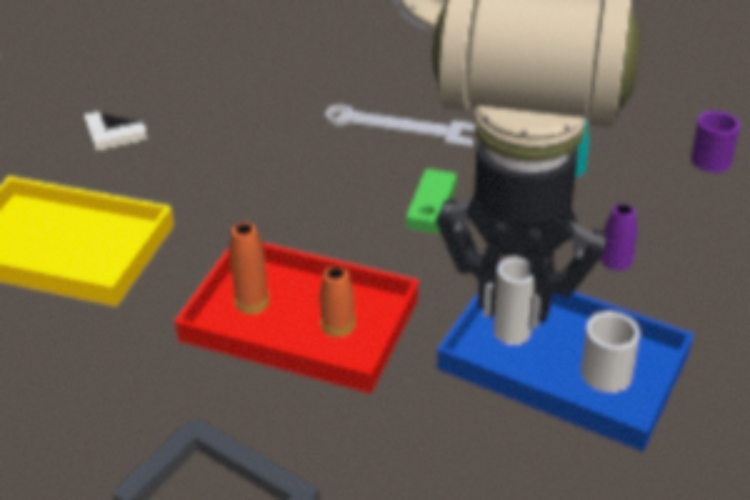

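The slim stub hangs upright over the left half of the blue tray at about (513,300). I'll correct sideways and lower it.

Emit:
servo_tool:
  motion:
    - {"dr":[0,0,-0.03],"delta_pos":[-0.03,-0.12,0],"hand":0.1}
    - {"dr":[0,0,0],"delta_pos":[0,0,0.07],"hand":0.1}
    - {"dr":[0,0,0],"delta_pos":[0,0,0.06],"hand":0.1}
    - {"dr":[0,0,0],"delta_pos":[0,0,0.03],"hand":0.1}
    - {"dr":[0,0,0],"delta_pos":[0,0,0],"hand":0.1}

```text
time_s: 33.52
eef_pos: [607.0, 191.0, 25.1]
ee_rot: [0.001, 1.0, -0.001, 0.002]
force: [-0.2, -0.1, -1.8]
grip_width: 0.365
```

```bash
python3 -c "
from h import *
go(606,190,24)"
```

```text
pos [607.  191.   25.1] units [-0.02  0.02  0.02] turn [ 0.02 -0.03 -0.01] w 0.365 F [-0.2 -0.1 -1.8] t 33.52 j6 1.7
```

Emit:
servo_tool:
  motion:
    - {"dr":[0,0,0],"delta_pos":[0,0,0.03],"hand":0.1}
    - {"dr":[0,0,0],"delta_pos":[0,0,0.02],"hand":0.1}
    - {"dr":[0,0,0],"delta_pos":[0,0,0],"hand":0.1}

```text
time_s: 33.9
eef_pos: [607.4, 191.0, 23.5]
ee_rot: [0.001, 1.0, -0.001, 0.003]
force: [0.3, 1.6, -2.0]
grip_width: 0.367
```

```bash
python3 -c "
from h import *
go(606,190,23)"
```

```text
pos [607.4 191.   23.5] units [-0.03  0.02  0.01] turn [ 0.02 -0.03 -0.01] w 0.367 F [ 0.3  1.6 -2. ] t 33.9 j6 1.7
```

Emit:
servo_tool:
  motion:
    - {"dr":[0,0,0],"delta_pos":[0,0,0.03],"hand":0.1}
    - {"dr":[0,0,0],"delta_pos":[0,0,0],"hand":0.1}
    - {"dr":[0,0,0],"delta_pos":[0,0,0],"hand":0.4}
    - {"dr":[0,0,0],"delta_pos":[0,0,0],"hand":0.46}
    - {"dr":[0,0,0],"delta_pos":[0,0,0],"hand":0.52}
    - {"dr":[0,0,0],"delta_pos":[0,0,0],"hand":0.54}
    - {"dr":[0,0,0],"delta_pos":[0,0,-0.3],"hand":0.54}
    - {"dr":[0,0,0],"delta_pos":[0,0,-0.5],"hand":0.54}
    - {"dr":[0,0,0],"delta_pos":[0,0,-0.6],"hand":0.54}
    - {"dr":[0,0,0],"delta_pos":[0,0,-0.6],"hand":0.6}
    - {"dr":[0,0,0],"delta_pos":[0,0,-0.6],"hand":0.65}
    - {"dr":[0,0,0],"delta_pos":[0,0,-0.3],"hand":0.65}
    - {"dr":[0,0,0],"delta_pos":[0,0,0],"hand":0.65}

```text
time_s: 35.52
eef_pos: [607.1, 191.4, 178.3]
ee_rot: [0.001, 1.0, -0.001, 0.006]
force: [0.4, -0.1, 0.2]
grip_width: 0.651
```

```bash
python3 -c "
from h import *
go(449,64,140)
wr('w8',dict(wide=(619,267,54),slim=(607,191,74)))"
```

```text
pos [607.1 191.4 178.3] units [-3.17  2.55  0.74] turn [ 0.01 -0.07 -0.01] w 0.651 F [ 0.4 -0.1  0.2] t 35.52 j6 1.7
wide 644 [620.8 267.4  51.1] [40.9 40.8 10.1]
slim 549 [606.8 191.9  70.9] [31.4 30.9  9.7]
```

View pics/w8.png

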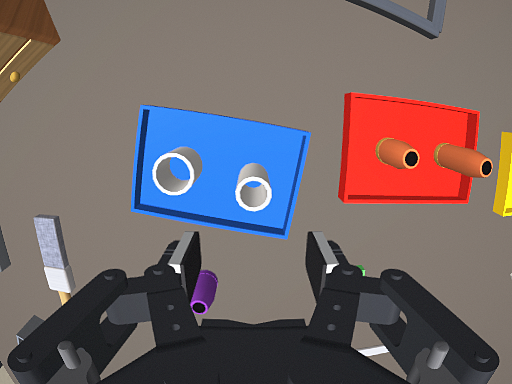

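Both stubs stand in the blue tray, rims at (174,173) and (253,193). Now the lug.

Emit:
servo_tool:
  motion:
    - {"dr":[0,-0.06,0],"delta_pos":[-0.3,0.25,0],"hand":0.65}
    - {"dr":[0,0,0],"delta_pos":[-0.7,0.56,0],"hand":0.65}
    - {"dr":[0,0,0],"delta_pos":[-0.7,0.56,0],"hand":0.65}
    - {"dr":[0,0,0],"delta_pos":[-0.7,0.56,0.1],"hand":0.65}
    - {"dr":[0,0,0],"delta_pos":[-0.45,0.36,0.2],"hand":0.65}
    - {"dr":[0,0,0],"delta_pos":[-0.15,0.15,0.2],"hand":0.65}
    - {"dr":[0,0,0],"delta_pos":[0,0,0.1],"hand":0.65}
    - {"dr":[0,0,0],"delta_pos":[0,0,0],"hand":0.65}

```text
time_s: 36.58
eef_pos: [447.6, 66.3, 138.1]
ee_rot: [0.001, 1.0, -0.001, -0.008]
force: [-0.2, -0.3, 0.4]
grip_width: 0.656
```

```bash
python3 -c "
from h import *
go(449,64,2,0)
W,ok,p=wr('w9')
i=p.astype(int);m=ok&(i[...,1]>i[...,0]+35)&(i[...,1]>i[...,2]+35)&(W[...,2]>9)&(W[...,2]<20)
m=cv2.erode(m.astype('uint8'),np.ones((2,2)))>0
q=W[m][:,:2].astype(np.float32);print(len(q),cv2.minAreaRect(q))
"
```

```text
pos [447.6  66.3 138.1] units [0.07 0.04 2.72] turn [ 0.01  0.1  -0.01] w 0.656 F [-0.2 -0.3  0.4] t 36.58 j6 1.46
2473 ((448.5933532714844, 64.77232360839844), (79.59661865234375, 31.162799835205078), 3.6370198726654053)
```

View pics/w9.png

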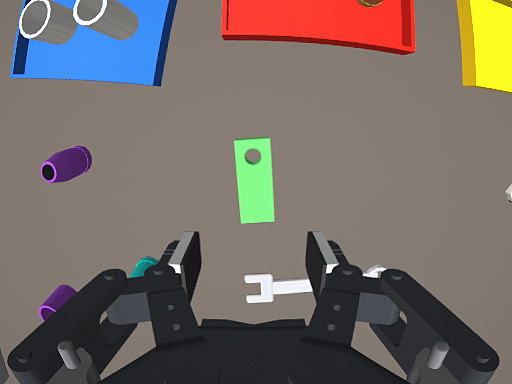

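The lug is at (254,180), centre (449,64.5), turned +3.6°. The wrench at (260,287) is clear.

Emit:
servo_tool:
  motion:
    - {"dr":[0.01,0.1,-0.36],"delta_pos":[-0.02,0.03,0.4],"hand":0.65}
    - {"dr":[0,0,0],"delta_pos":[0,0,0.5],"hand":0.65}
    - {"dr":[0,0,0],"delta_pos":[0,0,0.5],"hand":0.65}
    - {"dr":[0,0,0],"delta_pos":[0,0,0.4],"hand":0.65}
    - {"dr":[0,0,0],"delta_pos":[0,0,0.2],"hand":0.65}
    - {"dr":[0,0,0],"delta_pos":[0,0,0],"hand":0.65}

```text
time_s: 37.38
eef_pos: [449.9, 66.6, 36.4]
ee_rot: [-0.0, 0.999, 0.033, 0.003]
force: [0.3, -0.2, 0.0]
grip_width: 0.652
```

```bash
python3 -c "
from h import *
go(448,64.5,1,3.6)"
```

```text
pos [449.9  66.6  36.4] units [-0.05  0.04  0.71] turn [ 0.   -0.03  0.02] w 0.652 F [ 0.3 -0.2  0. ] t 37.38 j6 1.39
```

Emit:
servo_tool:
  motion:
    - {"dr":[0,-0.03,0],"delta_pos":[-0.05,0.04,0.2],"hand":0.65}
    - {"dr":[0,0,0],"delta_pos":[0,0,0.2],"hand":0.65}
    - {"dr":[0,0,0],"delta_pos":[0,0,0.15],"hand":0.65}
    - {"dr":[0,0,0],"delta_pos":[0,0,0.08],"hand":0.65}
    - {"dr":[0,0,0],"delta_pos":[0,0,0],"hand":0.65}

```text
time_s: 38.0
eef_pos: [448.5, 64.2, 4.0]
ee_rot: [0.0, 0.999, 0.033, 0.001]
force: [-0.3, -0.1, 0.1]
grip_width: 0.655
```

```bash
python3 -c "
from h import *
go(448,64.5,1,3.6)"
```

```text
pos [448.5  64.2   4. ] units [-0.01 -0.01  0.06] turn [ 0.   -0.01  0.02] w 0.655 F [-0.3 -0.1  0.1] t 38.0 j6 1.39
```

Emit:
servo_tool:
  motion:
    - {"dr":[0,0,0],"delta_pos":[0,0,0.05],"hand":0.55}
    - {"dr":[0,0,0],"delta_pos":[0,0,0.02],"hand":0.45}
    - {"dr":[0,0,0],"delta_pos":[0,0,0],"hand":0.3}
    - {"dr":[0,0,0],"delta_pos":[0,0,0],"hand":0.15}
    - {"dr":[0,0,0],"delta_pos":[0,0,0],"hand":0.15}
    - {"dr":[0,0,0],"delta_pos":[0,0,0],"hand":0.15}
  squeeze: 60

```text
time_s: 38.75
eef_pos: [448.9, 64.3, 0.9]
ee_rot: [0.0, 0.999, 0.034, 0.002]
force: [0.8, 0.0, 0.3]
grip_width: 0.355
```

```bash
python3 -c "
from h import *
go(620,-252,140,3.6)"
```

```text
pos [448.9  64.3   0.9] units [ 3.    6.54 -2.77] turn [ 0.   -0.02  0.02] w 0.355 F [0.8 0.  0.3] t 38.75 j6 1.39
```

Emit:
servo_tool:
  motion:
    - {"dr":[0,0,0],"delta_pos":[0,0,-0.2],"hand":0.15}
    - {"dr":[0,0,0],"delta_pos":[0,0,-0.5],"hand":0.15}
    - {"dr":[0,0,0],"delta_pos":[0,0,-0.6],"hand":0.15}
    - {"dr":[0,0,0],"delta_pos":[0,0,-0.6],"hand":0.15}
    - {"dr":[0,0,0],"delta_pos":[0,0,-0.6],"hand":0.15}
    - {"dr":[0,0,0],"delta_pos":[0,0,-0.2],"hand":0.15}
    - {"dr":[0,0,0],"delta_pos":[0,0,0],"hand":0.15}

```text
time_s: 39.62
eef_pos: [446.9, 64.5, 141.3]
ee_rot: [0.0, 0.999, 0.034, 0.001]
force: [0.4, -0.4, -2.4]
grip_width: 0.356
```

```bash
python3 -c "
from h import *
go(620,-252,140,3.6);wr('w10')
p,d=capture('scene');cv2.imwrite('pics/s6.png',cv2.resize(p[100:300,100:400,::-1],(750,500)))"
```

```text
pos [446.9  64.5 141.3] units [3.03 6.55 0.03] turn [ 0.   -0.01  0.02] w 0.356 F [ 0.4 -0.4 -2.4] t 39.62 j6 1.39
```

View pics/s6.png

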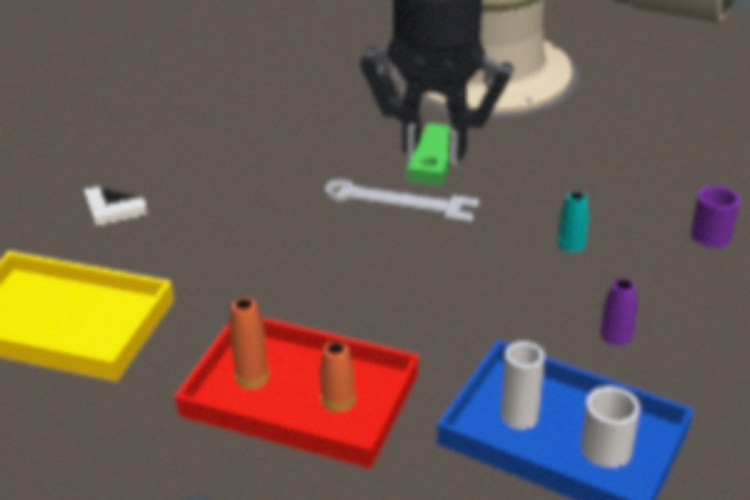

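View pics/w10.png

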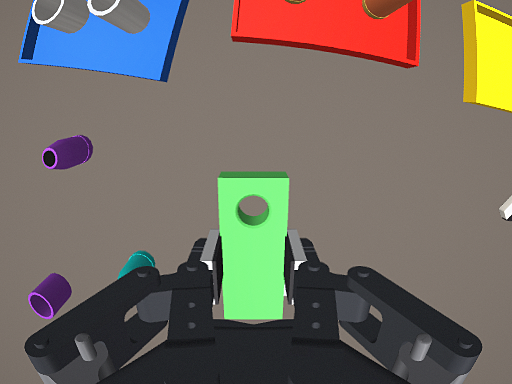

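The lug is held level and centred between the pads (253,245). I'll carry it to the yellow tray, which is turned by about the same 3°.

Emit:
servo_tool:
  motion:
    - {"dr":[0,0,0],"delta_pos":[0.14,0.3,0],"hand":0.15}
    - {"dr":[0,0,0],"delta_pos":[0.32,0.7,0],"hand":0.15}
    - {"dr":[0,0,0],"delta_pos":[0.32,0.7,0],"hand":0.15}
    - {"dr":[0,0,0],"delta_pos":[0.32,0.7,0],"hand":0.15}
    - {"dr":[0,0,0],"delta_pos":[0.32,0.7,0],"hand":0.15}
    - {"dr":[0,0,0],"delta_pos":[0.32,0.7,0],"hand":0.15}
    - {"dr":[0,0,0],"delta_pos":[0.32,0.7,0],"hand":0.15}
    - {"dr":[0,0,0],"delta_pos":[0.32,0.7,0],"hand":0.15}
    - {"dr":[0,0,0],"delta_pos":[0.32,0.7,0],"hand":0.15}
    - {"dr":[0,0,0],"delta_pos":[0.2,0.4,0],"hand":0.15}
    - {"dr":[0,0,0],"delta_pos":[0.1,0.2,0],"hand":0.15}
    - {"dr":[0,0,0],"delta_pos":[0,0,0],"hand":0.15}
    - {"dr":[0,0,0],"delta_pos":[0,0,0],"hand":0.15}

```text
time_s: 41.35
eef_pos: [619.0, -271.4, 122.2]
ee_rot: [-0.004, 0.999, 0.031, -0.01]
force: [-0.4, 0.1, -2.6]
grip_width: 0.358
```

```bash
python3 -c "
from h import *
go(620,-252,5,3)"
```

```text
pos [ 619.  -271.4  122.2] units [ 0.09 -0.36  2.35] turn [-0.05  0.11  0.06] w 0.358 F [-0.4  0.1 -2.6] t 41.35 j6 0.92
```

Emit:
servo_tool:
  motion:
    - {"dr":[-0.05,0.11,0.05],"delta_pos":[0.03,-0.3,0.3],"hand":0.15}
    - {"dr":[0,0,0],"delta_pos":[0,0,0.5],"hand":0.15}
    - {"dr":[0,0,0],"delta_pos":[0,0,0.5],"hand":0.15}
    - {"dr":[0,0,0],"delta_pos":[0,0,0.25],"hand":0.15}
    - {"dr":[0,0,0],"delta_pos":[0,0,0],"hand":0.15}

```text
time_s: 41.98
eef_pos: [618.6, -254.3, 43.1]
ee_rot: [-0.0, 1.0, 0.028, 0.0]
force: [0.6, 0.1, -2.1]
grip_width: 0.354
```

```bash
python3 -c "
from h import *
go(620,-252,5,3)"
```

```text
pos [ 618.6 -254.3   43.1] units [ 0.03 -0.04  0.76] turn [-0.   -0.    0.02] w 0.354 F [ 0.6  0.1 -2.1] t 41.98 j6 0.95
```

Emit:
servo_tool:
  motion:
    - {"dr":[0,0,0],"delta_pos":[0.04,0,0.15],"hand":0.15}
    - {"dr":[0,0,0],"delta_pos":[0,0,0.2],"hand":0.15}
    - {"dr":[0,0,0],"delta_pos":[0,0,0.15],"hand":0.15}
    - {"dr":[0,0,0],"delta_pos":[0,0,0.1],"hand":0.15}
    - {"dr":[0,0,0],"delta_pos":[0,0,0],"hand":0.15}

```text
time_s: 42.6
eef_pos: [621.6, -254.7, 13.1]
ee_rot: [0.001, 1.0, 0.028, 0.001]
force: [0.3, -0.1, -2.7]
grip_width: 0.359
```

```bash
python3 -c "
from h import *
go(620,-252,5,3);wr('w11')"
```

```text
pos [ 621.6 -254.7   13.1] units [-0.03 -0.06  0.16] turn [ 0.01 -0.02  0.02] w 0.359 F [ 0.3 -0.1 -2.7] t 42.6 j6 0.95
```

View pics/w11.png

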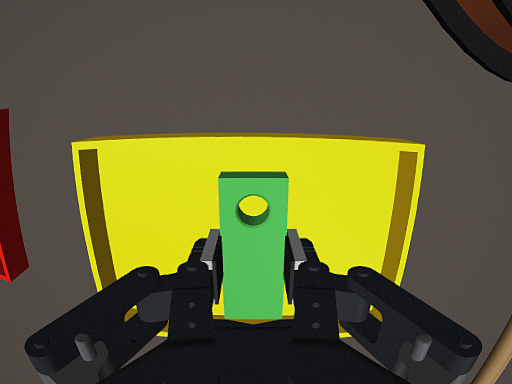

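The lug is inside the yellow tray, clear of all its walls. I'll lower it the last 8 mm.

Emit:
servo_tool:
  motion:
    - {"dr":[0,0,0],"delta_pos":[-0.02,0,0.06],"hand":0.15}
    - {"dr":[0,0,0],"delta_pos":[0,0,0.05],"hand":0.15}
    - {"dr":[0,0,0],"delta_pos":[0,0,0.04],"hand":0.15}
    - {"dr":[0,0,0],"delta_pos":[0,0,0.02],"hand":0.15}
    - {"dr":[0,0,0],"delta_pos":[0,0,0],"hand":0.15}

```text
time_s: 43.28
eef_pos: [621.0, -255.1, 5.0]
ee_rot: [0.001, 1.0, 0.028, 0.002]
force: [-0.6, 0.6, -2.2]
grip_width: 0.354
```

```bash
python3 -c "
from h import *
go(620,-252,5,3)"
```

```text
pos [ 621.  -255.1    5. ] units [-0.02 -0.06  0.  ] turn [ 0.02 -0.02  0.02] w 0.354 F [-0.6  0.6 -2.2] t 43.27 j6 0.95
```

Emit:
servo_tool:
  motion:
    - {"dr":[0,0,0],"delta_pos":[0,0,0.03],"hand":0.15}
    - {"dr":[0,0,0],"delta_pos":[0,0,0],"hand":0.15}

```text
time_s: 43.52
eef_pos: [621.2, -255.2, 5.2]
ee_rot: [0.001, 1.0, 0.028, 0.002]
force: [0.2, -0.1, -2.7]
grip_width: 0.358
```

Emit:
servo_tool:
  motion:
    - {"dr":[0,0,0],"delta_pos":[0,0,0.03],"hand":0.15}
    - {"dr":[0,0,0],"delta_pos":[0,0,0.01],"hand":0.15}

```text
time_s: 43.78
eef_pos: [621.4, -255.3, 5.0]
ee_rot: [0.002, 1.0, 0.028, 0.002]
force: [-3.0, 1.5, 2.2]
grip_width: 0.355
```

Contact shows: the force turned from -2.7 to +2.2 N. I'll release and retreat.

Emit:
servo_tool:
  motion:
    - {"dr":[0,0,0],"delta_pos":[0,0,0],"hand":0.38}
    - {"dr":[0,0,0],"delta_pos":[0,0,0],"hand":0.45}
    - {"dr":[0,0,0],"delta_pos":[0,0,0],"hand":0.55}
    - {"dr":[0,0,0],"delta_pos":[0,0,0],"hand":0.55}
    - {"dr":[0,0,0],"delta_pos":[0,0,-0.2],"hand":0.55}
    - {"dr":[0,0,0],"delta_pos":[0,0,-0.5],"hand":0.55}
    - {"dr":[0,0,0],"delta_pos":[0,0,-0.6],"hand":0.6}
    - {"dr":[0,0,0],"delta_pos":[0,0,-0.6],"hand":0.6}
    - {"dr":[0,0,0],"delta_pos":[0,0,-0.6],"hand":0.6}
    - {"dr":[0,0,0],"delta_pos":[0,0,-0.6],"hand":0.6}
    - {"dr":[0,0,0],"delta_pos":[-0.4,0,-0.4],"hand":0.6}
    - {"dr":[0,0,0],"delta_pos":[-0.7,0.2,0],"hand":0.6}
    - {"dr":[0,0,0],"delta_pos":[-0.7,0.2,0],"hand":0.6}
    - {"dr":[0,0,0],"delta_pos":[-0.5,0.2,0],"hand":0.6}
    - {"dr":[0,0,0],"delta_pos":[0,0,0],"hand":0.6}

```text
time_s: 45.65
eef_pos: [504.9, -292.2, 193.1]
ee_rot: [0.005, 1.0, 0.028, 0.007]
force: [0.4, -0.1, -0.3]
grip_width: 0.6
```

```bash
python3 - <<'E'
from h import *
go(620,-252,5,3)
p,d=capture('scene');cv2.imwrite('pics/s7.png',cv2.resize(p[:,:,::-1],(800,600)))
p2,d2=capture('top');cv2.imwrite('pics/t7.png',cv2.resize(p2[80:260,130:400,::-1],(800,533)))
for cam,dd in(('top',d2),('scene',d)):
  W=world(cam,dd,np.ones_like(dd,bool))
  for n,(x,y,h) in dict(long=(638,-43,89),short=(640,38,64),wide=(620,267,54),slim=(607,191,74),lug=(621,-254,18)).items():
    R=48 if n=='lug' else 30
    q=W[(np.hypot(W[:,0]-x,W[:,1]-y)<R)&(W[:,2]>h-7)&(W[:,2]<h+7)]
    if len(q):print(cam,n,len(q),np.round((q.min(0)+q.max(0))/2,1),np.round(q.max(0)-q.min(0),1),'top',np.round(np.percentile(q[:,2],70),1))
E
```

```text
pos [ 504.9 -292.2  193.1] units [ 2.29 -0.71  3.79] turn [ 0.06 -0.08  0.02] w 0.6 F [ 0.4 -0.1 -0.3] t 45.65 j6 0.79
top long 46 [633.6 -45.9  88.7] [22.2 19.7 13. ] top 90.0
top short 45 [634.7  36.   63.4] [19.8 20.  12.9] top 64.7
top wide 66 [616.9 265.1  53.7] [40.7 41.2 12. ] top 54.5
top slim 50 [603.3 188.8  74. ] [30.8 31.1 13.5] top 74.8
top lug 282 [ 624.2 -260.9   18.1] [87.6 46.9 13.5] top 18.9
scene long 77 [637.9 -43.2  86.5] [24.1 21.1  8.9] top 88.4
scene short 77 [641.5  38.5  61.2] [22.2 21.3  8.4] top 64.0
scene wide 161 [621.5 267.   51.1] [42.9 41.3  8.1] top 53.0
scene slim 110 [607.9 191.2  71. ] [30.5 30.7  8. ] top 72.6
scene lug 352 [ 623.4 -255.    16.1] [83.  39.6 10. ] top 17.7
```

View pics/s7.png

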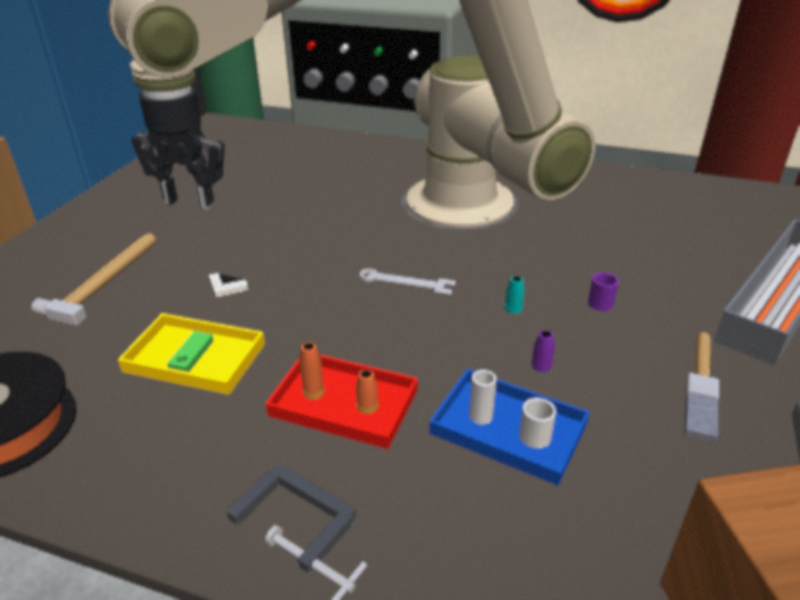

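View pics/t7.png

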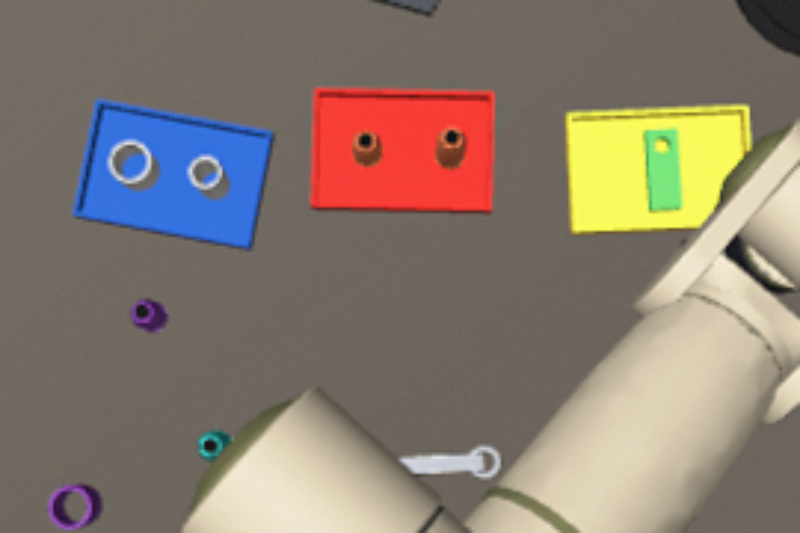

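All five parts rest in their trays: lug at (190,350) in the scene view, nozzles at (312,370) and (367,390), stubs at (483,397) and (537,422). The measured tops fit the parts resting flat on the 4 mm floor. The magnet at (228,284) and the look-alikes show no sign of having moved.

```bash
python3 -c "
from rig import ticket
print(ticket.finish_job())"
```

```text
the job is handed in; nothing more can be done
None
```

I placed both copper nozzles in the red tray, then both bare-metal stubs in the blue tray, then the green lug in the yellow tray. All were set down gently, and the job was handed in at about 46 s.

**Heights:** The last scene and top pictures show the four standing parts upright and the lug flat. The measured tops fit each part resting on the 4 mm tray floor:

| Part | Measured top (mm) | Expected (mm) |
|---|---|---|
| Long nozzle | 88–90 | 89 |
| Short nozzle | 64–65 | 64 |
| Wide stub | 53–55 | 54 |
| Slim stub | 73–75 | 74 |
| Lug | 18–19 | 18 |

**Contact:** Only the lug's set-down showed a clear contact force. The nozzles and stubs were released where height said they touched, so a fall of up to about 1 mm is possible.

**Camera disagreement:** The scene and top cameras differed by 2–7 mm in the sideways positions, more than the stated calibration error. The wrist camera lay between them or close to the scene camera, and every part is well clear of the tray walls.

**Left alone:** The magnet, the look-alikes and the wrench were not touched. In the last pictures they lie where they did at the start.

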